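# Step a wooden medallion under the pricker of a marking jig

## Robot

A 7-joint arm with a two-finger parallel gripper is mounted at the origin on the work surface. World frame = base frame: x ahead of the robot, y to its left, z up, the work surface at z = 0. Lengths are in mm, angles in rad, forces in N, time in s.
With the tool pointing down it reaches from about 400 to 875 mm from the base axis. Payload 4.4 kg.
Tool frame: the origin (TCP) lies at the very end of the fingers, on their centre line; the grasp point (between the pads) lies 19 mm behind it; y points along the fingers, x is the direction in which the jaws open and shut, and the axes are right-handed (so a half turn about y gives the same grasp; the last joint's range is limited). The gripper opens to 85 mm and grips with 20 to 120 N. Pads are 22 mm wide; open, the fingers measure 114 mm over their backs; the gripper's body (76 mm by 85 mm) begins 54 mm behind the grasp point. The pads swing forward as they close: fully open they stand 13 mm farther back than shut.
Start: joints at [-1.309, 0.628, 0.038, 1.517, -0.027, 0.996, -0.02], TCP at [209.25, 615.412, 204.713] pointing down, gripper open.
Joint ranges: [-3.06, 3.06], [-0.37, 2.12], [-1.25, 1.32], [0.18, 2.47], [-1.1, 4.24], [0.23, 1.98], [-2.94, 2.94]. Speed limits (rad/s): [2.57, 2.57, 3.14, 3.14, 3.14, 3.14, 3.14].

## Interface

Orientations are given as [roll, pitch, yaw] about the fixed x, y, z axes, in that order (R = Rz(yaw) Ry(pitch) Rx(roll)).
In Python, from cell import readout, eyes, finish_job gives the robot as it stands. The module is installed in compiled form; this text tells all that it offers.
- The arm moves only by the tool apply_moves, never from a script. Its argument "commands" is a list that holds one entry, the list of rows, each a list of 6 numbers: the shift along the tool's x, y, z in units of 0.04 m (1.0 is 0.04 m), then the turn, a rotation vector about the tool's x, y, z in units of 5 degrees (1.0 is 5 degrees). A call has 1 to 8 rows; each row shifts and turns the pose as measured when the row begins, along the tool's axes as they then stand; what a row does not reach is not made up. A row lasts 1/12 s, in which the tool goes at most 41.7 mm and 7.16 degrees, less where a joint would pass 70% of its speed; a pose out of reach is approached as far as the arm can. A call with a number of a shift or a turn outside -1 to 1 is refused whole. A call with a gripper value outside its range is refused whole. "claw" is the finger opening in mm, from 0 to 85.4, set as the call begins (left out, the last holds). The fingers move at their own pace and stop on an object; the grip force is fixed at half the most. Time passes only in rows, so rows that do not move let the fingers close. It gives the time, the measured TCP pose, the force and the opening at its end, in the units of the state.
- readout.read_state(): the state, without advancing time (a new reading comes with each control period).
- eyes.get_image(name): name is "side" or "top" or "wrist"; returns a dict with "image" (400x640x3 uint8, red, green, blue), "mtx" (3x3 intrinsics, pixels), "k1" (the pictures are not rectified: a ray, as slopes to the right and down, at radius r is drawn at 1 + k1 r^2 times it, then the intrinsics apply), "rvec" (rotation vector, rad) and "tvec" (3), from world to camera coordinates, as OpenCV has them. Camera axes: x right, y down, z forward; pixel columns grow to the right and rows downward; lengths in mm; the calibration is good to about 2 mm. A picture is of the moment at which its call begins. There is no depth.
- finish_job(): hands the job in, once; it reports no verdict.
The state is a dict: "clock": time; "qpos": joint angles; "qd": joint speeds; "tau": joint torques, N m; "eef_pos": TCP position; "tool_rot": TCP orientation; "force": force on the tool from outside, world axes, zero at the start; "torque": the same for the moment, N m; "width": finger opening in mm.
Only numpy, scipy, OpenCV 4.12 (cv2) and the standard library are available. Lean on these libraries where they do the work, as an engineer would, in place of code of your own. Each camera call takes 0.05 s, during which the arm holds its last target. There are 200 camera calls.

## Task

Clear the wooden offcut off the jig's bed into the scrap box. The medallion's round mark is already pricked: slide the carriage by its knob to bring the square mark and then the cross exactly under the pointer, at each pressing the pricker's cap right down and letting it spring back, and prick the wood nowhere else. Leave the cross under the raised pointer, and leave the glue bottle, carved figure and mallet alone.

Things in the scene. Friction and masses are not known exactly. Their poses are not given: they have to be found in the camera images.
- jig: marking jig, screwed to the bench (dark steel bed 300 x 160 mm, 12 mm thick, two rails along its x, 36 mm high end stops, a column at its +y side at y = 185 mm carrying a level arm 18 mm wide, at heights 150 to 172 mm, along -y to the pricker). Origin: on the bench straight under the pointer; x along the bed's rails, z up. All its positions vary, yaw up to 0.35
- saddle (a joint): lower slide of the jig, m, -0.055 to 0.055, grows along the jig's +x; 0 centres the carriage under the pointer in x. Aluminium plate 100 x 300 mm, heights 26 to 50 mm with its rails. About 3 N to push
- carriage (a joint): upper slide, m, -0.055 to 0.055, grows along the jig's +y; 0 centres it under the pointer in y. Aluminium plate 150 x 150 mm, top at height 62 mm, that carries the clamped round wooden medallion (124 mm wide, top at height 74 mm) and, on a tongue 125 mm off its centre towards -y, a dark upright wooden knob. Rides on the saddle; stays where it is left. Pushing the knob moves both slides at once
- knob_grip (a point): point on the axis of the carriage's upright wooden knob, 15 mm below its top. The knob is a plain post, 24 mm in diameter, 50 mm high, from height 62 to 112 mm
- mark_round (a point): centre of the round mark (already pricked, not to be done again): dark filled dot 18 mm across on the medallion's top, 38 mm from its centre (height 74 mm). The medallion may be clamped at any angle
- mark_square (a point): centre of the square mark: dark filled square of 17 mm on the medallion's top, 34 mm from its centre, 125 degrees counterclockwise (from above) from the round one
- mark_cross (a point): centre of the cross mark: dark diagonal cross of two 28 x 6 mm strokes on the medallion's top, 40 mm from its centre, 240 degrees counterclockwise from the round one
- pointer (a point): tip of the raised steel pointer of the pricker, at height 86 mm, 12 mm above the medallion; fixed in the jig (does not follow the plunger)
- plunger (a joint): sprung plunger of the pricker, m: 0 up, 0.012 fully down (pointer in the wood, counted as a prick from 0.009); springs back by itself; about 7 N fully down
- cap_top (a point): centre of the top of the plunger's round dark cap, 32 mm in diameter, at height 200 mm when up; press it straight down
- offcut: loose wooden offcut, 60 (x) x 30 (y) x 50 (z) mm, 70 g, standing on the jig's bed (height 12 mm) between the rails, on the side away from the robot, in the way of the slides. Origin: centre of its underside
- scrap_box: open plywood box, fixed, 140 (x) x 160 (y) x 55 mm high outside, walls and floor 6 mm. Origin: centre of its underside on the bench
- glue: white glue bottle with black cap, 48 mm in diameter, 130 mm high, standing on the bench close to the knob's end of the jig; leave alone. Origin: centre of its underside
- figure: turned dark wooden figure, 72 mm wide, 130 mm high, standing on the bench close to the knob's end of the jig; leave alone. Origin: centre of its underside
- mallet: wooden mallet lying on the left beyond the scrap box: head 100 x 72 x 72 mm, centre 30 mm to +x of the origin; handle 24 mm thick to 140 mm to -x; leave alone. Origin: under it, on the bench

How it is judged:
By the outcome, as a careful person would: the job done as asked, in the order asked, and still so for the second after the job is handed in, with the robot touching nothing.
It also fails if it takes over 70 s, if anything falls off the work surface, if the arm or the gripper's body presses on something with over 40 N, if the wrist force passes 120 N, or if a joint passes its speed limit or range.

## Working session

There is one attempt and no reset: what is moved stays moved. The work goes in short steps, Python scripts to look and compute and a tool call to move; the robot and the scene stay as the last step left them, time stands still between calls to the robot, and variables do not carry over. Pictures are saved under pics/ and viewed, about 8 in all and at most 12, crops included, and the job is handed in when it is done.

Besides the shell and the picture viewer there is one more tool, called by a JSON object that holds its "api" and its "payload". apply_moves: Moves the arm, as the interface text tells. Shifts and turns lie within -1 to 1; 1 stands for 0.04 m of shift or 5 degrees of turn. Its arguments: {"type":"object","properties":{"commands":{"type":"array"},"claw":{"type":"number"}},"required":["commands"]}

```bash
mkdir -p pics
cat > h.py <<'E'
import numpy as np, cv2
from cell import readout, eyes, finish_job
from scipy.spatial.transform import Rotation as Ro
def shot(n,f=None):
    d=eyes.get_image(n)
    if f: cv2.imwrite('pics/'+f,cv2.cvtColor(d['image'],cv2.COLOR_RGB2BGR)); np.savez('pics/'+f+'.npz',**d)
    return d
def load(f): return dict(np.load('pics/'+f+'.npz'))
def proj(d,P):
    P=np.atleast_2d(P).astype(float); R=cv2.Rodrigues(np.array(d['rvec'],float))[0]
    c=P@R.T+np.ravel(d['tvec']); s=c[:,:2]/c[:,2:]; s=s*(1+d['k1']*(s**2).sum(1,keepdims=True))
    m=np.array(d['mtx']); return s*[m[0,0],m[1,1]]+[m[0,2],m[1,2]]
def ray(d,uv):
    m=np.array(d['mtx']); q=(np.atleast_2d(uv)-[m[0,2],m[1,2]])/[m[0,0],m[1,1]]; s=q.copy()
    for _ in range(30): s=q/(1+d['k1']*(s**2).sum(1,keepdims=True))
    R=cv2.Rodrigues(np.array(d['rvec'],float))[0]; C=-R.T@np.ravel(d['tvec'])
    return C,np.c_[s,np.ones(len(s))]@R
def atz(d,uv,z):
    C,v=ray(d,uv); return C+v*((z-C[2])/v[:,2:])
def st():
    s=readout.read_state(); return s
E
python3 - <<'E'
from h import *
for n in('side','top','wrist'):
    d=shot(n,n+'1.png'); R=cv2.Rodrigues(np.array(d['rvec'],float))[0]; print(n,-R.T@np.ravel(d['tvec']),R[2],d['mtx'][0],d['k1'])
s=st();print(s)
E
```

```text
side [ 358.03719884 -646.24181675  597.99172314] [ 0.22766857  0.81411091 -0.53421947] [363.80030458   0.         323.27937757] -0.010236509629640051
top [ 472.13750465   30.68595386 1181.48987746] [ 5.88846248e-02  4.81320991e-04 -9.98264679e-01] [421.84802119   0.         320.87414437] -0.11407983886186396
wrist [145.203431   634.89924467 372.92898524] [ 0.25016133 -0.08744262 -0.96424742] [276.61348195   0.         317.95798037] -0.02849245702091871
{'clock': 0.15, 'qpos': array([-1.30883503,  0.62912985,  0.03842016,  1.51816838, -0.02699802,
        0.99629293, -0.01995585]), 'qd': array([-0.00070516, -0.00135412, -0.00019575, -0.00593306, -0.00186563,
       -0.00214257, -0.00015265]), 'tau': array([ 9.67009146e-04, -5.63799441e+01,  1.22729816e+00, -1.93652165e+01,
        1.10604023e-02,  7.35817506e-03,  2.19298990e-06]), 'eef_pos': array([209.03488334, 614.9120986 , 203.99269697]), 'tool_rot': array([-1.57078902e+00,  1.48178710e-03,  1.24310242e+00]), 'force': array([-0.59019146, -0.34488657,  0.79327315]), 'torque': array([ 0.00207939, -0.00808645, -0.01596658]), 'width': 85.17978308985278}
```

View pics/top1.png

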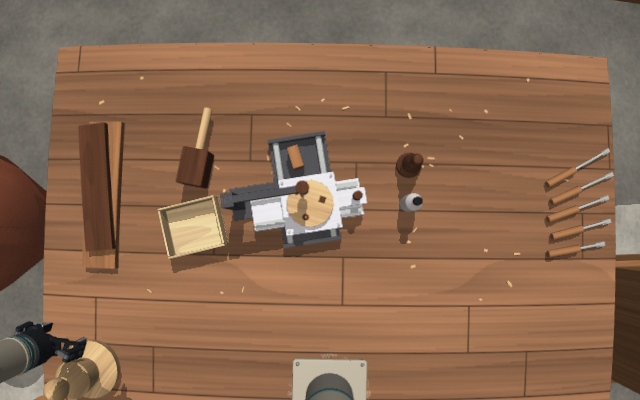

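View pics/side1.png

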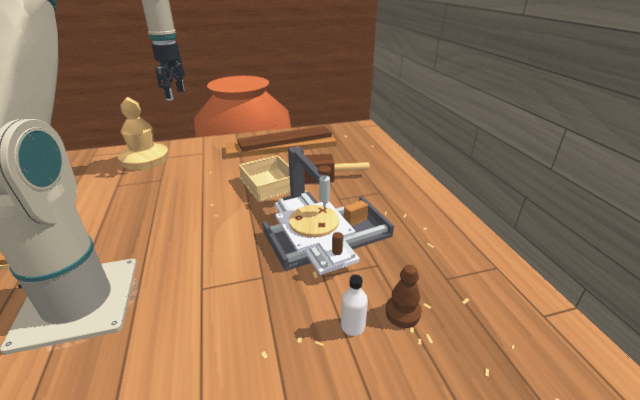

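The top view has world +x up and +y left. The jig is near (305,195), the offcut at (296,157), the box at (192,228), the knob at (357,198), the glue at (412,201) and the figure at (409,164). I'll zoom in on the jig.

Run:
```python
from h import *
d=load('top1.png');im=cv2.imread('pics/top1.png')
c=cv2.resize(im[125:255,215:375],None,fx=4.9,fy=4.6,interpolation=cv2.INTER_CUBIC)
cv2.imwrite('pics/c1.png',cv2.resize(im[128:250,218:374],None,fx=5,fy=4.9,interpolation=cv2.INTER_CUBIC))
im=cv2.imread('pics/side1.png')
cv2.imwrite('pics/c2.png',cv2.resize(im[140:275,235:400],None,fx=4.8,fy=4.4,interpolation=cv2.INTER_CUBIC))
```

```text
(no output)
```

View pics/c1.png

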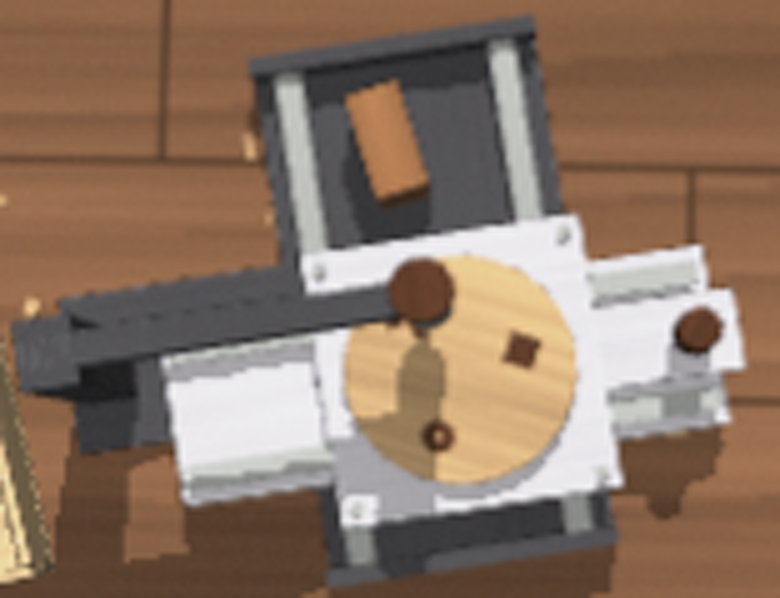

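View pics/c2.png

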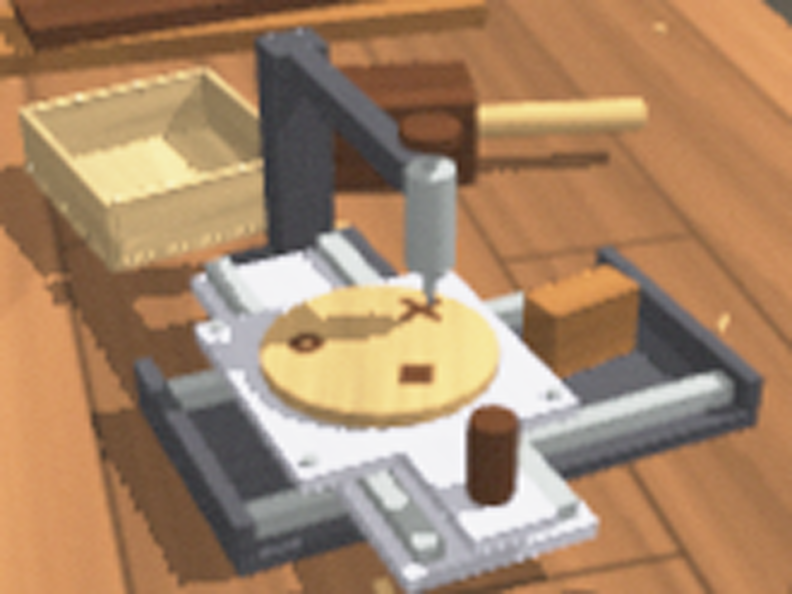

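Both crops show the jig's x pointing up in the top view, with the column on the left and the knob on the right. The offcut stands between the rails on the far side. I'll fit the whole jig model to these points.

```bash
cat > fit.py <<'E'
from h import *
from scipy.optimize import least_squares
T=load('top1.png');S=load('side1.png')
t=lambda x,y:(218+x/5-.4,128+y/4.9-.4); s=lambda x,y:(235+x/4.8-.4,140+y/4.4-.4)
top={'cap':t(421,290),'med':t(460,369),'sq':t(521,350),'ro':t(438,437),'knob':t(698,330),'f1':t(250,65),'f2':t(534,20)}
side={'tip':s(432,300),'sq':s(416,374),'cr':s(420,310),'ro':s(305,342),'knob':s(492,422),'cap':s(430,128)}
def model(p):
    x,y,w,a,b,g=p[:6]
    R=np.array([[np.cos(w),-np.sin(w)],[np.sin(w),np.cos(w)]])
    J=lambda u,v,z:np.r_[R@[u,v]+[x,y],z]
    m=lambda r,d:J(a+r*np.cos(g+np.radians(d)),b+r*np.sin(g+np.radians(d)),74)
    return dict(cap=J(0,0,200),tip=J(0,0,86),med=J(a,b,74),sq=m(34,125),ro=m(38,0),cr=m(40,240),knob=J(a,b-125,112),f1=J(150,80,36),f2=J(150,-80,36))
def res(p,full=False):
    M=model(p);o={}
    for n,(d,P,f) in {'T':(T,top,p[6:8]),'S':(S,side,p[8:10])}.items():
        for k,v in P.items(): o[n+k]=proj(d,M[k])[0]+f-v
    return o if full else np.r_[np.concatenate(list(o.values())),p[6:10]*.7]
r=least_squares(res,[700,20,.15,0,0,-2.2,0,0,0,0],loss='soft_l1',x_scale=[10,10,.1,10,10,.2,1,1,1,1])
if __name__=='__main__':
    print(r.x.round(3),r.cost)
    for k,v in res(r.x,1).items(): print(k,v.round(2))
    for k,v in model(r.x).items(): print(k,v.round(1))
    # offcut top corners z=62 (top view), box rim z=55
    print('off',atz(T,[t(345,97),t(395,80),t(427,184),t(382,200)],62).round(1))
    print('box',atz(T,[(159,209),(214,196),(226,245),(168,259)],55).round(1))
    print('glue',atz(T,(417.5,201),130),'fig',atz(T,(418,158),130))
    print('side glue',atz(S,(355,281),130),'fig',atz(S,(408,268),130))
E
python3 fit.py
```

```text
[ 5.6388e+02  7.6953e+01  1.6700e-01 -3.5380e+01 -1.0503e+01 -3.6010e+00
 -1.3400e-01 -3.7100e-01  1.6000e-02 -1.1700e-01] 3.5498335786244652
Tcap [-0.42 -1.15]
Tmed [-0.13 -0.11]
Tsq [ 0.02 -0.06]
Tro [-0.16 -0.22]
Tknob [ 0.49 -0.27]
Tf1 [-0.17  1.08]
Tf2 [0.48 1.61]
Stip [0.08 0.59]
Ssq [-0.14  0.33]
Scr [-0.14  0.08]
Sro [-0.08  0.5 ]
Sknob [-0.25 -0.96]
Scap [ 0.62 -0.75]
cap [563.9  77.  200. ]
tip [563.9  77.   86. ]
med [530.7  60.7  74. ]
sq [541.4  28.4  74. ]
ro [494.4  71.7  74. ]
cr [559.9  88.1  74. ]
knob [551.5 -62.5 112. ]
f1 [698.5 180.7  36. ]
f2 [725.1  22.9  36. ]
off [[680.3 125.7  62. ]
 [690.1  99.   62. ]
 [632.9  80.6  62. ]
 [623.7 104.5  62. ]]
box [[508.9 470.9  55. ]
 [546.7 319.6  55. ]
 [415.8 283.2  55. ]
 [374.2 441.4  55. ]]
glue [[ 537.72733273 -211.53984773  130.        ]] fig [[ 646.77753036 -212.7686361   130.        ]]
side glue [[ 535.9715236  -217.49532195  130.        ]] fig [[ 640.7732765  -212.93021824  130.        ]]
```

```bash
cat > plan.py <<'E'
from h import *
import sys,json
from scipy.spatial.transform import Slerp
def down(yaw): return Ro.from_euler('xyz',[-np.pi/2,0,yaw])
def plan(wps,vmax=36,p=None,y=None):
    # wps: (x,y,z,yaw[,vmax mm/row])
    s=st(); p=np.array(s['eef_pos']) if p is None else p; R=Ro.from_euler('xyz',s['tool_rot'])
    rows=[]
    for w in wps:
        q=np.array(w[:3],float); R2=down(w[3]); v=w[4] if len(w)>4 else vmax
        yw=R.as_euler('xyz')[2]; dy=w[3]-yw
        n=max(1,int(np.ceil(max(np.linalg.norm(q-p)/v,abs(np.degrees(dy))/4.9))))
        Rs=[R]+[down(yw+dy*(i+1)/n) for i in range(n)]
        for i in range(n):
            sh=Rs[i].inv().apply((q-p)/n)/40; tu=np.degrees((Rs[i].inv()*Rs[i+1]).as_rotvec())/5
            rows.append([round(float(a),2)+0. for a in np.r_[sh,tu]])
        p,R=q,R2
    for i in range(0,len(rows),8): print(json.dumps([rows[i:i+8]]).replace('0.0,','0,').replace('0.0]','0]'))
if __name__=='__main__':
    s=st();print(s['clock'],s['eef_pos'].round(1),s['tool_rot'].round(3),s['force'].round(1),round(s['width'],1))
    plan(json.loads(sys.argv[1]))
E
python3 plan.py '[[209,615,300,1.243],[657,102,300,-1.236,25]]'
```

```text
0.15 [209.  614.9 204. ] [-1.571e+00  1.000e-03  1.243e+00] [-0.6 -0.3  0.8] 85.2
[[[0, -0.8, 0, 0, 0, -0.02], [0, -0.8, 0, 0, 0, 0], [0, -0.8, 0, 0, 0, 0], [-0.29, 0, -0.51, 0, 0.98, 0], [-0.25, 0, -0.53, 0, 0.98, 0], [-0.2, 0, -0.55, 0, 0.98, 0], [-0.16, 0, -0.57, 0, 0.98, 0], [-0.11, 0, -0.58, 0, 0.98, 0]]]
[[[-0.06, 0, -0.58, 0, 0.98, 0], [-0.01, 0, -0.59, 0, 0.98, 0], [0.04, 0, -0.59, 0, 0.98, 0], [0.09, 0, -0.58, 0, 0.98, 0], [0.14, 0, -0.57, 0, 0.98, 0], [0.19, 0, -0.56, 0, 0.98, 0], [0.24, 0, -0.54, 0, 0.98, 0], [0.28, 0, -0.52, 0, 0.98, 0]]]
[[[0.32, 0, -0.49, 0, 0.98, 0], [0.37, 0, -0.46, 0, 0.98, 0], [0.4, 0, -0.43, 0, 0.98, 0], [0.44, 0, -0.39, 0, 0.98, 0], [0.47, 0, -0.35, 0, 0.98, 0], [0.5, 0, -0.31, 0, 0.98, 0], [0.52, 0, -0.27, 0, 0.98, 0], [0.54, 0, -0.22, 0, 0.98, 0]]]
[[[0.56, 0, -0.17, 0, 0.98, 0], [0.57, 0, -0.13, 0, 0.98, 0], [0.58, 0, -0.08, 0, 0.98, 0], [0.59, 0, -0.03, 0, 0.98, 0], [0.59, 0, 0.02, 0, 0.98, 0], [0.58, 0, 0.07, 0, 0.98, 0], [0.57, 0, 0.12, 0, 0.98, 0], [0.56, 0, 0.17, 0, 0.98, 0]]]
```

{"api": "apply_moves", "payload": {"commands": [[[0,-0.8,0,0,0,0],[0,-0.8,0,0,0,0],[0,-0.8,0,0,0,0],[-0.29,0,-0.51,0,0.98,0],[-0.25,0,-0.53,0,0.98,0],[-0.2,0,-0.55,0,0.98,0],[-0.16,0,-0.57,0,0.98,0],[-0.11,0,-0.58,0,0.98,0]]], "claw": 60}}

```text
clock: 0.82
eef_pos: [281.3, 526.7, 300.5]
tool_rot: [-1.569, 0.009, 0.811]
force: [0.1, 0.2, 0.7]
width: 59.7
```

{"api": "apply_moves", "payload": {"commands": [[[-0.06,0,-0.58,0,0.98,0],[-0.01,0,-0.59,0,0.98,0],[0.04,0,-0.59,0,0.98,0],[0.09,0,-0.58,0,0.98,0],[0.14,0,-0.57,0,0.98,0],[0.19,0,-0.56,0,0.98,0],[0.24,0,-0.54,0,0.98,0],[0.28,0,-0.52,0,0.98,0]]]}}

```text
clock: 1.48
eef_pos: [405.5, 372.9, 298.9]
tool_rot: [-1.577, 0.011, 0.092]
force: [0.9, 0.3, -0.1]
width: 60.0
```

{"api": "apply_moves", "payload": {"commands": [[[0.32,0,-0.49,0,0.98,0],[0.37,0,-0.46,0,0.98,0],[0.4,0,-0.43,0,0.98,0],[0.44,0,-0.39,0,0.98,0],[0.47,0,-0.35,0,0.98,0],[0.5,0,-0.31,0,0.98,0],[0.52,0,-0.27,0,0.98,0],[0.54,0,-0.22,0,0.98,0]]]}}

```text
clock: 2.15
eef_pos: [523.8, 216.5, 297.4]
tool_rot: [-1.585, 0.006, -0.626]
force: [-0.6, 0.2, 0.1]
width: 60.0
```

{"api": "apply_moves", "payload": {"commands": [[[0.56,0,-0.17,0,0.98,0],[0.57,0,-0.13,0,0.98,0],[0.58,0,-0.08,0,0.98,0],[0.59,0,-0.03,0,0.98,0],[0.59,0,0.02,0,0.98,0],[0.58,0,0.07,0,0.98,0],[0.57,0,0.12,0,0.98,0],[0.56,0,0.17,0,0.98,0]]]}}

```text
clock: 2.82
eef_pos: [636.1, 57.7, 294.5]
tool_rot: [-1.591, -0.003, -1.343]
force: [0.4, -0.3, -0.4]
width: 60.0
```

```bash
python3 -c "
from h import *
d=shot('wrist','w2.png')
im=cv2.imread('pics/w2.png');cv2.imwrite('pics/w2b.png',cv2.resize(im,(800,500)))"
python3 plan.py '[[657,102,300,-1.236],[657,102,150,-1.236],[657,102,26,-1.236,25]]'
```

```text
2.8667 [638.2  51.3 294.5] [-1.589 -0.009 -1.353] [ 1.4 -3.   0.7] 60.0
[[[-0.57, -0.08, 0.36, 0.21, -0.67, 0.1], [-0.55, -0.07, 0.4, 0, -0.67, 0], [0, 0.75, 0, 0, 0, 0], [0, 0.75, 0, 0, 0, 0], [0, 0.75, 0, 0, 0, 0], [0, 0.75, 0, 0, 0, 0], [0, 0.75, 0, 0, 0, 0], [0, 0.62, 0, 0, 0, 0]]]
[[[0, 0.62, 0, 0, 0, 0], [0, 0.62, 0, 0, 0, 0], [0, 0.62, 0, 0, 0, 0], [0, 0.62, 0, 0, 0, 0]]]
```

View pics/w2b.png

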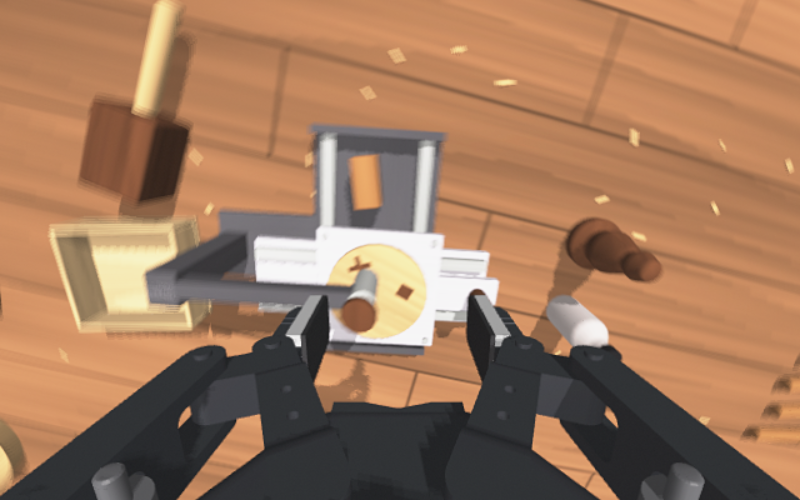

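The wrist view shows the offcut top at about (365,180), the cap at (359,316), the square at (404,292) and the cross at (360,265). I'll cross-check these before going down.

```bash
python3 -c "
from h import *
d=load('w2.png');a=lambda p,z:print(atz(d,np.array(p)*.8,z).round(1).tolist())
a([(349,157),(378,154),(383,205),(355,208)],62);a([(359,316)],200);a([(404,292),(359,266)],74)
a([(311,127),(446,133)],36)
a([(50,226),(201,217),(212,325),(81,332)],55)"
```

```text
[[682.6, 121.6, 62.0], [693.1, 90.6, 62.0], [638.3, 73.0, 62.0], [627.6, 104.0, 62.0]]
[[565.0, 72.5, 200.0]]
[[542.2, 25.5, 74.0], [562.8, 85.2, 74.0]]
[[704.8, 174.6, 36.0], [733.6, 19.1, 36.0]]
[[521.1, 469.5, 55.0], [574.4, 283.6, 55.0], [431.2, 259.8, 55.0], [378.2, 435.8, 55.0]]
```

```bash
python3 plan.py '[[658,100,295,-1.25],[658,100,110,-1.25],[658,100,70,-1.25,15]]'
```

```text
2.8667 [638.2  51.3 294.5] [-1.589 -0.009 -1.353] [ 1.4 -3.   0.7] 60.0
[[[-0.54, -0.02, 0.37, 0.21, -0.59, 0.1], [-0.52, -0.01, 0.4, 0, -0.59, 0], [0, 0.77, 0, 0, 0, 0], [0, 0.77, 0, 0, 0, 0], [0, 0.77, 0, 0, 0, 0], [0, 0.77, 0, 0, 0, 0], [0, 0.77, 0, 0, 0, 0], [0, 0.77, 0, 0, 0, 0]]]
[[[0, 0.33, 0, 0, 0, 0], [0, 0.33, 0, 0, 0, 0], [0, 0.33, 0, 0, 0, 0]]]
```

{"api": "apply_moves", "payload": {"commands": [[[-0.54,0,0.37,0.21,-0.59,0.1],[-0.52,0,0.4,0,-0.59,0],[0,0,0,0,0,0],[0,0.77,0,0,0,0],[0,0.77,0,0,0,0],[0,0.77,0,0,0,0],[0,0.77,0,0,0,0],[0,0,0,0,0,0]]], "claw": 52}}

```text
clock: 3.53
eef_pos: [660.7, 99.3, 165.9]
tool_rot: [-1.568, -0.002, -1.248]
force: [-1.4, -0.4, -0.7]
width: 52.1
```

```bash
python3 plan.py '[[658,100,150,-1.25],[658,100,60,-1.25,25],[658,100,30,-1.25,12]]'; python3 -c "
from h import *
d=shot('wrist','w3.png')"
```

```text
3.5333 [660.7  99.3 165.9] [-1.568 -0.002 -1.248] [-1.4 -0.4 -0.7] 52.1
[[[-0.04, 0.4, -0.06, -0.03, 0.03, 0.02], [0, 0.56, 0, 0, 0, 0], [0, 0.56, 0, 0, 0, 0], [0, 0.56, 0, 0, 0, 0], [0, 0.56, 0, 0, 0, 0], [0, 0.25, 0, 0, 0, 0], [0, 0.25, 0, 0, 0, 0], [0, 0.25, 0, 0, 0, 0]]]
```

View pics/w3.png

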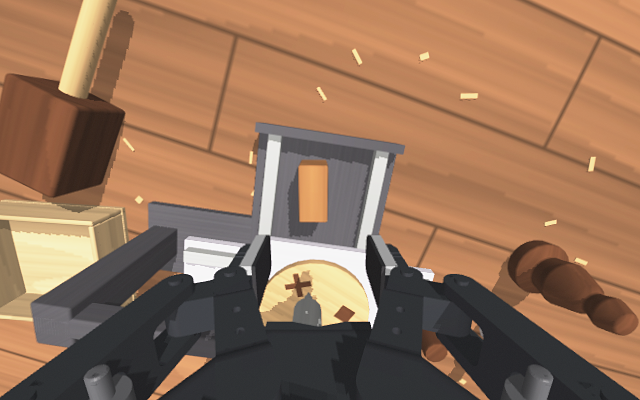

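The offcut top spans (300..327, 165..221), nicely centred between the fingers.

```bash
python3 -c "
from h import *
d=load('w3.png');a=lambda p,z:print(atz(d,np.array(p),z).round(1).tolist())
a([(300,165),(327,165),(327,221),(300.5,221)],62);a([(299,286),(345,314)],74)
a([(122,207),(131,263)],55); a([(0,201.)],55)"
```

```text
[[681.3, 123.1, 62.0], [689.7, 97.8, 62.0], [634.3, 78.8, 62.0], [625.5, 105.0, 62.0]]
[[558.9, 85.0, 74.0], [541.3, 26.1, 74.0]]
[[577.4, 290.9, 55.0], [513.7, 272.1, 55.0]]
[[540.2, 423.5, 55.0]]
```

{"api": "apply_moves", "payload": {"commands": [[[-0.04,0.4,-0.06,-0.03,0,0.02],[0,0.56,0,0,0,0],[0,0.56,0,0,0,0],[0,0.56,0,0,0,0],[0,0.56,0,0,0,0],[0,0.25,0,0,0,0],[0,0.25,0,0,0,0],[0,0.2,0,0,0,0]]]}}

```text
clock: 4.25
eef_pos: [675.6, 101.8, 50.0]
tool_rot: [-1.538, -0.007, -1.242]
force: [0.6, -0.5, 0.1]
width: 52.3
```

{"api": "apply_moves", "payload": {"commands": [[[0,0,0,0,0,0],[0,0,0,0,0,0],[0,0,0,0,0,0],[0,0,0,0,0,0],[0,0,0,0,0,0]]], "claw": 10}}

```text
clock: 4.67
eef_pos: [678.4, 101.9, 53.7]
tool_rot: [-1.533, -0.008, -1.242]
force: [0.6, 0.2, -0.1]
width: 9.7
```

{"api": "apply_moves", "payload": {"commands": [[[0,-0.5,0,0,0,0],[0,-0.8,0,0,0,0],[0,-0.9,0,0,0,0],[0,-0.9,0,0,0,0],[0,-0.9,0,0,0,0],[0,-0.9,0,0,0,0],[0,-0.9,0,0,0,0],[0,-0.5,0,0,0,0]]]}}

```text
clock: 5.33
eef_pos: [665.1, 100.1, 313.9]
tool_rot: [-1.542, -0.006, -1.244]
force: [0.7, -0.4, 0.1]
width: 9.8
```

```bash
python3 plan.py '[[658,200,285,-1.25],[461,379,285,-1.3,34],[461,379,120,-1.3,30],[461,379,42,-1.3,20]]'
```

```text
5.3333 [665.1 100.1 313.9] [-1.542 -0.006 -1.244] [ 0.7 -0.4  0.1] 9.8
[[[-0.81, 0.24, 0.2, -0.33, 0.02, 0.07], [-0.81, 0.24, 0.21, 0, 0.02, 0], [-0.81, 0.24, 0.21, 0, 0.02, 0], [-0.72, 0, -0.41, 0, 0.07, 0], [-0.72, 0, -0.41, 0, 0.07, 0], [-0.72, 0, -0.42, 0, 0.07, 0], [-0.72, 0, -0.42, 0, 0.07, 0], [-0.71, 0, -0.43, 0, 0.07, 0]]]
[[[-0.71, 0, -0.43, 0, 0.07, 0], [-0.71, 0, -0.43, 0, 0.07, 0], [-0.71, 0, -0.44, 0, 0.07, 0], [0, 0.69, 0, 0, 0, 0], [0, 0.69, 0, 0, 0, 0], [0, 0.69, 0, 0, 0, 0], [0, 0.69, 0, 0, 0, 0], [0, 0.69, 0, 0, 0, 0]]]
[[[0, 0.69, 0, 0, 0, 0], [0, 0.49, 0, 0, 0, 0], [0, 0.49, 0, 0, 0, 0], [0, 0.49, 0, 0, 0, 0], [0, 0.49, 0, 0, 0, 0]]]
```

```bash
python3 -c "
from h import *
print(st()['qpos'].round(3))
d=shot('wrist','w4.png')"
```

```text
[-0.574  0.65   0.731  1.339 -0.439  1.284 -1.078]
```

View pics/w4.png

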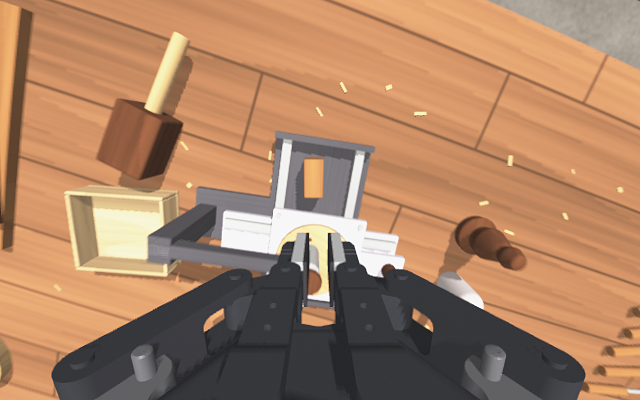

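The grasp missed. The tool stayed too high, with TCP z at 54 and drifting +x, and the jaws closed above the block. The offcut still stands at (313,178). I'll retry with feedback.

```bash
python3 - <<'E'
from h import *
d=load('w4.png')
print(atz(d,[(304,160),(322,159),(324,197),(305,198)],62).round(1))
E
python3 plan.py '[[658,101,290,-1.24,30],[658,101,100,-1.24,35]]'
```

```text
[[678.8 123.7  62. ]
 [688.9  98.2  62. ]
 [633.8  76.1  62. ]
 [622.8 103.8  62. ]]
5.3833 [666.9  99.8 317.5] [-1.536 -0.008 -1.244] [ 2.3 -0.8  3. ] 10.1
[[[-0.11, 0.68, -0.22, -0.39, -0.04, 0.09], [0, 0.79, 0, 0, 0, 0], [0, 0.79, 0, 0, 0, 0], [0, 0.79, 0, 0, 0, 0], [0, 0.79, 0, 0, 0, 0], [0, 0.79, 0, 0, 0, 0], [0, 0.79, 0, 0, 0, 0]]]
```

{"api": "apply_moves", "payload": {"commands": [[[-0.11,0.68,-0.22,-0.39,0,0.09],[0,0.79,0,0,0,0],[0,0.79,0,0,0,0],[0,0.79,0,0,0,0],[0,0.79,0,0,0,0],[0,0.5,0,0,0,0],[0,0,0,0,0,0],[0,0,0,0,0,0]]], "claw": 52}}

```text
clock: 6.05
eef_pos: [661.4, 100.9, 143.7]
tool_rot: [-1.559, -0.001, -1.244]
force: [-0.3, -0.7, 0.6]
width: 52.0
```

```bash
python3 plan.py '[[657,100,100,-1.24,30],[657,100,28,-1.24,18]]'
```

```text
6.05 [661.4 100.9 143.7] [-1.559e+00 -1.000e-03 -1.244e+00] [-0.3 -0.7  0.6] 52.0
[[[-0.01, 0.55, -0.06, -0.14, -0.02, 0.01], [-0.01, 0.55, -0.06, 0, -0.02, 0], [0, 0.45, 0, 0, 0, 0], [0, 0.45, 0, 0, 0, 0], [0, 0.45, 0, 0, 0, 0], [0, 0.45, 0, 0, 0, 0]]]
```

{"api": "apply_moves", "payload": {"commands": [[[0,0.6,-0.08,-0.14,0,0],[0,0.6,-0.06,-0.05,0,0],[0,0.5,-0.04,-0.05,0,0],[0,0,0,0,0,0]]]}}

```text
clock: 6.38
eef_pos: [659.2, 98.7, 80.3]
tool_rot: [-1.571, -0.003, -1.243]
force: [-1.2, 0.8, -0.5]
width: 52.3
```

```bash
python3 -c "
from h import *
s=st();print(s['qpos'].round(3),s['qd'].round(3),s['tau'].round(1),s['force'],s['torque'])"; python3 plan.py '[[657,100,28,-1.24,18]]'
```

```text
[-0.518  0.873  0.596  1.584 -0.594  0.871 -0.941] [-0.008 -0.055  0.034 -0.043  0.016  0.034 -0.013] [  1.3 -61.7  11.8 -15.8  -0.1  -0.6   0.1] [-1.2050958   0.8447721  -0.46001377] [ 0.07711212  0.05964549 -0.01528281]
6.3833 [659.2  98.7  80.3] [-1.571 -0.003 -1.243] [-1.2  0.8 -0.5] 52.3
[[[-0.02, 0.44, -0.01, 0, -0.01, 0.03], [-0.02, 0.44, -0.01, 0, -0.01, 0], [-0.02, 0.44, -0.01, 0, -0.01, 0]]]
```

{"api": "apply_moves", "payload": {"commands": [[[0,0.45,-0.06,-0.05,0,0],[0,0.45,-0.05,-0.05,0,0],[0,0.4,-0.04,-0.05,0,0],[0,0,0,0,0,0]]]}}

```text
clock: 6.72
eef_pos: [659.6, 96.8, 35.1]
tool_rot: [-1.572, -0.005, -1.242]
force: [-0.4, -0.1, -1.1]
width: 51.9
```

```bash
python3 -c "
from h import *
s=st();print(s['qpos'].round(3),s['qd'].round(3),s['tau'].round(1),s['force'],s['torque'])"; python3 plan.py '[[657,100,28,-1.24,18]]'
```

```text
[-0.499  0.929  0.561  1.603 -0.629  0.797 -0.911] [-0.007 -0.053  0.034 -0.039  0.013  0.03  -0.014] [  1.  -62.9  11.6 -14.4  -0.1  -0.5   0.1] [-0.39911712 -0.14747159 -1.1382757 ] [-0.02765565  0.07977583 -0.07429306]
6.7167 [659.6  96.8  35.1] [-1.572 -0.005 -1.242] [-0.4 -0.1 -1.1] 51.9
[[[-0.1, 0.18, -0.04, 0.01, -0.03, 0.06]]]
```

{"api": "apply_moves", "payload": {"commands": [[[-0.1,0.15,-0.04,0,0,0.06],[0,0.02,-0.02,0,0,0]]]}}

```text
clock: 6.88
eef_pos: [658.1, 100.1, 30.5]
tool_rot: [-1.568, -0.001, -1.242]
force: [-0.1, -0.4, -0.1]
width: 52.5
```

{"api": "apply_moves", "payload": {"commands": [[[0,0.02,0,0,0,0],[0,0.02,0,0,0,0],[0,0.02,0,0,0,0],[0,0.02,0,0,0,0],[0,0.02,0,0,0,0]]], "claw": 15}}

```text
clock: 7.3
eef_pos: [659.7, 100.5, 31.2]
tool_rot: [-1.563, -0.0, -1.242]
force: [-3.2, 0.7, 6.3]
width: 27.7
```

{"api": "apply_moves", "payload": {"commands": [[[0,-0.5,0,0,0,0],[0,-0.8,0,0,0,0],[0,-0.9,0,0,0,0],[0,-0.9,0,0,0,0],[0,-0.9,0,0,0,0],[0,-0.9,0,0,0,0],[0,-0.9,0,0,0,0],[0,-0.4,0,0,0,0]]]}}

```text
clock: 7.97
eef_pos: [655.3, 99.5, 281.9]
tool_rot: [-1.575, -0.0, -1.244]
force: [0.8, -0.6, -0.6]
width: 27.5
```

```bash
python3 plan.py '[[658,200,285,-1.25],[461,379,285,-1.3,34],[461,379,120,-1.3,30],[461,379,42,-1.3,20]]'
```

```text
7.9667 [655.3  99.5 281.9] [-1.575 -0.    -1.244] [ 0.8 -0.6 -0.6] 27.5
[[[-0.79, -0.03, 0.29, 0.05, 0.02, 0], [-0.79, -0.03, 0.29, 0, 0.02, 0], [-0.79, -0.03, 0.29, 0, 0.02, 0], [-0.72, 0, -0.41, 0, 0.07, 0], [-0.72, 0, -0.41, 0, 0.07, 0], [-0.72, 0, -0.42, 0, 0.07, 0], [-0.72, 0, -0.42, 0, 0.07, 0], [-0.71, 0, -0.43, 0, 0.07, 0]]]
[[[-0.71, 0, -0.43, 0, 0.07, 0], [-0.71, 0, -0.43, 0, 0.07, 0], [-0.71, 0, -0.44, 0, 0.07, 0], [0, 0.69, 0, 0, 0, 0], [0, 0.69, 0, 0, 0, 0], [0, 0.69, 0, 0, 0, 0], [0, 0.69, 0, 0, 0, 0], [0, 0.69, 0, 0, 0, 0]]]
[[[0, 0.69, 0, 0, 0, 0], [0, 0.49, 0, 0, 0, 0], [0, 0.49, 0, 0, 0, 0], [0, 0.49, 0, 0, 0, 0], [0, 0.49, 0, 0, 0, 0]]]
```

Holding at width 27.5. On to the box.

{"api": "apply_moves", "payload": {"commands": [[[-0.79,0,0.29,0,0,0],[-0.79,0,0.29,0,0,0],[-0.79,0,0.29,0,0,0],[-0.72,0,-0.41,0,0.07,0],[-0.72,0,-0.41,0,0.07,0],[-0.72,0,-0.42,0,0.07,0],[-0.72,0,-0.42,0,0.07,0],[-0.71,0,-0.43,0,0.07,0]]]}}

```text
clock: 8.63
eef_pos: [542.6, 309.2, 285.9]
tool_rot: [-1.554, -0.012, -1.294]
force: [1.1, 0.6, -0.7]
width: 27.5
```

{"api": "apply_moves", "payload": {"commands": [[[-0.71,0,-0.43,0,0,0],[-0.71,0,-0.43,0,0,0],[-0.6,0,-0.4,0,0,0],[0,0,0,0,0,0]]]}}

```text
clock: 8.97
eef_pos: [461.6, 383.7, 281.9]
tool_rot: [-1.558, -0.007, -1.284]
force: [-0.2, 1.3, -1.6]
width: 27.7
```

```bash
python3 plan.py '[[461,379,270,-1.3,34],[461,379,100,-1.3,30],[461,379,45,-1.3,20]]'
```

```text
8.9667 [461.6 383.7 281.9] [-1.558 -0.007 -1.284] [-0.2  1.3 -1.6] 27.7
[[[0.11, 0.3, -0.05, -0.15, 0.18, 0.07], [0, 0.71, 0, 0, 0, 0], [0, 0.71, 0, 0, 0, 0], [0, 0.71, 0, 0, 0, 0], [0, 0.71, 0, 0, 0, 0], [0, 0.71, 0, 0, 0, 0], [0, 0.71, 0, 0, 0, 0], [0, 0.46, 0, 0, 0, 0]]]
[[[0, 0.46, 0, 0, 0, 0], [0, 0.46, 0, 0, 0, 0]]]
```

{"api": "apply_moves", "payload": {"commands": [[[0.11,0.3,-0.05,-0.15,0,0.07],[0,0.71,-0.02,-0.03,0,0],[0,0.71,-0.02,-0.03,0,0],[0,0.71,-0.02,-0.03,0,0],[0,0.71,-0.02,-0.03,0,0],[0,0.71,-0.02,-0.03,0,0],[0,0.5,0,0,0,0],[0,0,0,0,0,0]]]}}

```text
clock: 9.63
eef_pos: [461.1, 371.1, 97.3]
tool_rot: [-1.582, -0.002, -1.289]
force: [-1.3, -0.1, -0.6]
width: 27.3
```

```bash
python3 plan.py '[[461,379,45,-1.3,20]]'; python3 -c "
from h import *
shot('top','t5.png');im=cv2.imread('pics/t5.png');cv2.imwrite('pics/t5c.png',cv2.resize(im[120:270,130:380],None,fx=3,fy=3))"
```

```text
9.6333 [461.1 371.1  97.3] [-1.582 -0.002 -1.289] [-1.3 -0.1 -0.6] 27.3
[[[-0.06, 0.44, 0.02, 0.13, 0.04, 0.02], [-0.06, 0.44, 0.02, 0, 0.04, 0], [-0.06, 0.44, 0.02, 0, 0.04, 0]]]
```

View pics/t5c.png

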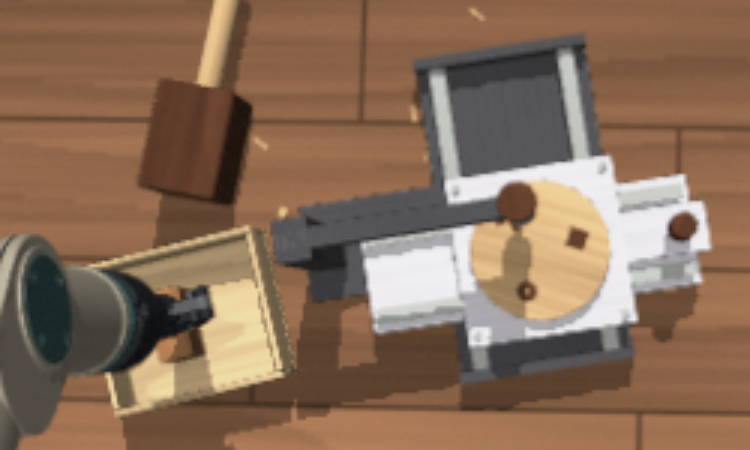

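The offcut hangs over the box at about (178,310), so I lower and release it.

{"api": "apply_moves", "payload": {"commands": [[[0,0.45,0,0.13,0,0],[0,0.45,-0.04,-0.03,0,0],[0,0.4,-0.03,-0.03,0,0],[0,0.15,-0.02,0,0,0],[0,0,0,0,0,0]]]}}

```text
clock: 10.1
eef_pos: [467.5, 367.6, 44.9]
tool_rot: [-1.562, -0.0, -1.296]
force: [-0.3, -0.2, -0.6]
width: 27.1
```

{"api": "apply_moves", "payload": {"commands": [[[0,0,0,0,0,0],[0,0,0,0,0,0],[0,0,0,0,0,0],[0,0,0,0,0,0]]], "claw": 48}}

```text
clock: 10.43
eef_pos: [471.8, 368.2, 49.9]
tool_rot: [-1.554, 0.002, -1.298]
force: [-1.1, -0.2, 0.3]
width: 48.2
```

{"api": "apply_moves", "payload": {"commands": [[[0,-0.5,0,0,0,0],[0,-0.8,0,0,0,0],[0,-0.9,0,0,0,0],[0,-0.9,0,0,0,0],[0,-0.9,0,0,0,0],[0,-0.9,0,0,0,0],[0,-0.9,0,0,0,0]]]}}

```text
clock: 11.02
eef_pos: [464.5, 364.8, 288.0]
tool_rot: [-1.565, -0.002, -1.299]
force: [0.9, 0.9, 0.6]
width: 48.1
```

```bash
python3 plan.py '[[440,-62,290,-1.404,36],[553,-63,250,-1.404,36]]'; python3 -c "
from h import *
shot('side','s6.png')"
```

```text
11.0167 [464.5 364.8 288. ] [-1.565 -0.002 -1.299] [0.9 0.9 0.6] 48.1
[[[0.84, 0, -0.29, -0.07, 0.1, 0.02], [0.85, 0, -0.28, 0, 0.1, 0], [0.85, 0, -0.27, 0, 0.1, 0], [0.85, 0, -0.27, 0, 0.1, 0], [0.85, 0, -0.26, 0, 0.1, 0], [0.85, 0, -0.25, 0, 0.1, 0], [0.86, 0, -0.24, 0, 0.1, 0], [0.86, 0, -0.24, 0, 0.1, 0]]]
[[[0.86, 0, -0.23, 0, 0.1, 0], [0.86, 0, -0.22, 0, 0.1, 0], [0.86, 0, -0.21, 0, 0.1, 0], [0.87, 0, -0.21, 0, 0.1, 0], [0.12, 0.25, 0.7, 0, 0, 0], [0.12, 0.25, 0.7, 0, 0, 0], [0.12, 0.25, 0.7, 0, 0, 0], [0.12, 0.25, 0.7, 0, 0, 0]]]
```

{"api": "apply_moves", "payload": {"commands": [[[0.84,0,-0.29,-0.07,0.1,0.02],[0.85,0,-0.28,0,0.1,0],[0.85,0,-0.27,0,0.1,0],[0.85,0,-0.27,0,0.1,0],[0.85,0,-0.26,0,0.1,0],[0.85,0,-0.25,0,0.1,0],[0.86,0,-0.24,0,0.1,0],[0.86,0,-0.24,0,0.1,0]]]}}

```text
clock: 11.73
eef_pos: [456.9, 82.9, 298.5]
tool_rot: [-1.538, 0.019, -1.351]
force: [-0.1, 0.4, -0.1]
width: 47.9
```

{"api": "apply_moves", "payload": {"commands": [[[0.86,0,-0.23,0,0,0],[0.86,0,-0.22,0,0,0],[0.86,0,-0.21,0,0,0],[0.7,0,0.2,0,0,0],[0.12,0.25,0.7,0,0,0],[0.12,0.25,0.7,0,0,0],[0.1,0.2,0.5,0,0,0],[0,0,0,0,0,0]]]}}

```text
clock: 12.4
eef_pos: [546.1, -64.4, 274.9]
tool_rot: [-1.522, 0.021, -1.368]
force: [0.1, -0.3, 0.3]
width: 48.0
```

```bash
python3 plan.py '[[552,-63,250,-1.404,36],[552,-63,150,-1.404,30]]'; python3 -c "
from h import *
shot('wrist','w7.png'); shot('top','t7.png');shot('side','s7.png')"
```

```text
12.4 [546.1 -64.4 274.9] [-1.522  0.021 -1.368] [ 0.1 -0.3  0.3] 48.0
[[[0.01, 0.63, 0.12, -0.55, 0.4, -0.25], [0, 0.62, 0, 0, 0, 0], [0, 0.62, 0, 0, 0, 0], [0, 0.62, 0, 0, 0, 0], [0, 0.62, 0, 0, 0, 0]]]
```

View pics/w7.png

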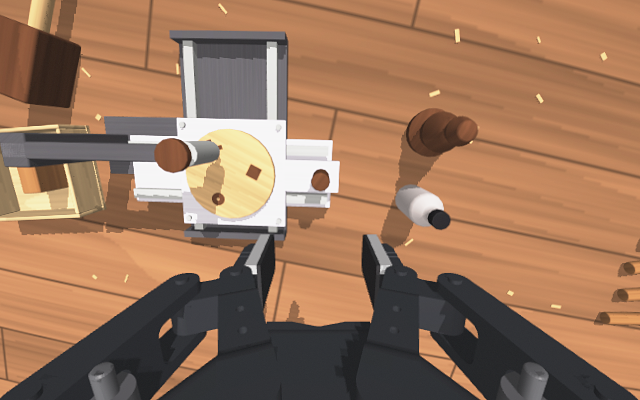

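The wrist view shows the offcut in the box at (40,178), the knob at (320,180), the square at (254,172), the round mark at (218,199) and the cap at (173,155). I'll refine the jig fit with this third view.

```bash
cat > fit2.py <<'E'
import fit; from fit import *
def blob(d,c,r=9,thr=.6):
    g=cv2.cvtColor(d['image'],cv2.COLOR_RGB2GRAY).astype(float); x,y=map(int,c)
    w=g[y-r:y+r+1,x-r:x+r+1]; m=np.median(w); k=np.clip((m*.85-w)/(m*.4),0,1)
    n,l,s_,_=cv2.connectedComponentsWithStats((k>.3).astype(np.uint8)); 
    i=min(range(1,n),key=lambda i:np.hypot(*(_[i]-r)) if s_[i,4]>6 else 99)
    kk=k*(cv2.dilate((l==i).astype(np.uint8),np.ones((3,3)))>0); Y,X=np.mgrid[-r:r+1,-r:r+1]
    return (x+(X*kk).sum()/kk.sum(),y+(Y*kk).sum()/kk.sum())
W=load('w7.png')
wr={'sq':blob(W,(254,172)),'ro':(218,199),'knob':(320.5,179.5),'cap':(173,155),'f1':(171,32),'f2':(287,33),'med':(230.5,174)}
def res2(p,full=False):
    M=model(p); o={k:proj(W,M[k])[0]+p[10:12]-v for k,v in wr.items()}
    return o if full else np.r_[res(p[:10]),np.concatenate(list(o.values())),p[10:12]*.7]
if __name__=='__main__':
    print('blobs',wr['sq'])
    q=least_squares(res2,np.r_[r.x,0,0],loss='soft_l1',x_scale=[10,10,.1,10,10,.2]+[1]*6).x
    print(q.round(3)); np.save('q.npy',q)
    for k,v in res(q[:10],1).items(): print(k,v.round(2))
    for k,v in res2(q,1).items(): print('W'+k,v.round(2))
    M=model(q)
    for k in M: print(k,M[k].round(1))
    print('sq->tip',(M['tip']-M['sq']).round(1),'cr->tip',(M['tip']-M['cr']).round(1))
E
python3 fit2.py
```

```text
blobs (np.float64(253.21857723821887), np.float64(171.86477400717055))
[ 5.65512e+02  7.29480e+01  1.76000e-01 -3.69530e+01 -7.70000e+00
 -3.61900e+00 -9.83000e-01 -3.14000e-01 -3.91000e-01 -5.82000e-01
  5.45000e-01 -8.41000e-01]
Tcap [ 0.46 -1.76]
Tmed [-0.28  0.05]
Tsq [-0.1  0.2]
Tro [-0.42 -0.09]
Tknob [ 0.28 -0.56]
Tf1 [-0.02  0.92]
Tf2 [0.55 0.92]
Stip [0.74 0.9 ]
Ssq [-0.55  0.37]
Scr [-0.35  0.06]
Sro [-0.42  0.4 ]
Sknob [-0.02 -1.04]
Scap [ 1.35 -0.53]
Wsq [ 0.81 -0.54]
Wro [ 0.35 -1.27]
Wknob [0.2  1.23]
Wcap [-0.18 -4.07]
Wf1 [-0.04  2.26]
Wf2 [-0.65  2.26]
Wmed [-0.85 -0.02]
cap [565.5  72.9 200. ]
tip [565.5  72.9  86. ]
med [530.5  58.9  74. ]
sq [540.8  26.5  74. ]
ro [494.2  70.2  74. ]
cr [559.9  86.   74. ]
knob [552.4 -64.2 112. ]
f1 [699.2 178.   36. ]
f2 [727.2  20.5  36. ]
sq->tip [24.7 46.4 12. ] cr->tip [  5.7 -13.1  12. ]
```

{"api": "apply_moves", "payload": {"commands": [[[0,0.6,0.12,-0.55,0.4,-0.25],[0,0.62,-0.03,-0.05,0,0],[0,0.62,-0.03,-0.05,0,0],[0,0.62,-0.03,-0.05,0,0],[0,0.3,-0.02,0,0,0],[0,0,0,0,0,0]]]}}

```text
clock: 13.05
eef_pos: [540.8, -62.3, 168.5]
tool_rot: [-1.579, 0.002, -1.406]
force: [-0.0, -0.2, 0.1]
width: 47.9
```

```bash
python3 plan.py '[[552,-63.5,120,-1.404,20],[552,-63.5,80,-1.404,15]]'
```

```text
13.05 [540.8 -62.3 168.5] [-1.579  0.002 -1.406] [-0.  -0.2  0.1] 47.9
[[[0.03, 0.4, 0.09, 0.09, -0.01, -0.02], [0.03, 0.4, 0.09, 0, -0.01, 0], [0.03, 0.4, 0.09, 0, -0.01, 0], [0, 0.33, 0, 0, 0, 0], [0, 0.33, 0, 0, 0, 0], [0, 0.33, 0, 0, 0, 0]]]
```

{"api": "apply_moves", "payload": {"commands": [[[0.03,0.3,0.2,0.1,0,0],[0,0.3,0.07,0,0,0],[0,0.3,0,0,0,0],[0,0,0,0,0,0]]]}}

```text
clock: 13.38
eef_pos: [551.3, -60.5, 134.7]
tool_rot: [-1.566, 0.003, -1.405]
force: [-0.6, 0.0, -0.3]
width: 47.8
```

```bash
python3 plan.py '[[552,-63.5,120,-1.404,20],[552,-63.5,80,-1.404,15]]'
```

```text
13.3833 [551.3 -60.5 134.7] [-1.566  0.003 -1.405] [-0.6  0.  -0.3] 47.8
[[[0.08, 0.37, 0, -0.06, -0.01, -0.03], [0, 0.33, 0, 0, 0, 0], [0, 0.33, 0, 0, 0, 0], [0, 0.33, 0, 0, 0, 0]]]
```

{"api": "apply_moves", "payload": {"commands": [[[0.08,0.4,-0.02,-0.06,0,-0.03],[0,0.35,-0.03,-0.03,0,0],[0,0.35,-0.03,-0.03,0,0],[0,0.35,-0.03,-0.03,0,0],[0,0,0,0,0,0]]]}}

```text
clock: 13.8
eef_pos: [548.9, -64.6, 78.5]
tool_rot: [-1.574, -0.001, -1.404]
force: [-0.0, -0.4, 0.3]
width: 47.9
```

```bash
python3 plan.py '[[552,-63.5,79,-1.404,20]]'
```

```text
13.8 [548.9 -64.6  78.5] [-1.574e+00 -1.000e-03 -1.404e+00] [-0.  -0.4  0.3] 47.9
[[[-0.01, -0.01, 0.08, 0.03, 0, 0.01]]]
```

{"api": "apply_moves", "payload": {"commands": [[[0,0,0.08,0.03,0,0],[0,0.01,-0.02,0,0,0],[0,0.01,-0.02,0,0,0],[0,0.01,-0.02,0,0,0],[0,0.01,-0.02,0,0,0]]], "claw": 15}}

```text
clock: 14.22
eef_pos: [552.1, -64.0, 80.0]
tool_rot: [-1.564, -0.002, -1.404]
force: [4.1, -0.5, -4.6]
width: 19.7
```

```bash
python3 plan.py '[[552,-63.5,79,-1.404,20]]'
```

```text
14.2167 [552.1 -64.   80. ] [-1.564 -0.002 -1.404] [ 4.1 -0.5 -4.6] 19.7
[[[-0.01, 0.03, 0, -0.07, 0, 0.02]]]
```

{"api": "apply_moves", "payload": {"commands": [[[-0.12,0.02,0.09,-0.05,0,0],[-0.12,0.01,0.09,-0.02,0,0],[-0.12,0.01,0.09,-0.02,0,0],[-0.12,0.01,0.09,-0.02,0,0],[-0.12,0.01,0.09,-0.02,0,0],[-0.12,0.01,0.09,-0.02,0,0],[-0.12,0.01,0.09,-0.02,0,0],[0,0,0,0,0,0]]]}}

```text
clock: 14.88
eef_pos: [570.4, -32.2, 80.0]
tool_rot: [-1.584, -0.011, -1.409]
force: [-0.8, -1.3, -1.0]
width: 19.6
```

```bash
python3 plan.py '[[576,-17,79,-1.404,20]]'; python3 -c "
from h import *
shot('wrist','w8.png');shot('top','t8.png');shot('side','s8.png')
a=cv2.imread('pics/w8.png');b=cv2.imread('pics/s8.png')[150:275,250:390];c=cv2.imread('pics/t8.png')[150:245,225:385]
o=np.zeros((600,790,3),np.uint8);o[:320,:512]=cv2.resize(a,(512,320));b=cv2.resize(b,(392,350)[:2]);o[:350,-278:]=0
o[322:600,:394]=cv2.resize(cv2.imread('pics/t8.png')[143:243,235:377],(394,278),interpolation=3);o[322:600,396:]=cv2.resize(cv2.imread('pics/s8.png')[165:275,250:406],(394,278),interpolation=3)
cv2.imwrite('pics/m8.png',o)"
```

```text
14.8833 [570.4 -32.2  80. ] [-1.584 -0.011 -1.409] [-0.8 -1.3 -1. ] 19.6
[[[-0.35, 0.02, 0.2, 0.15, -0.06, 0.13]]]
```

View pics/m8.png

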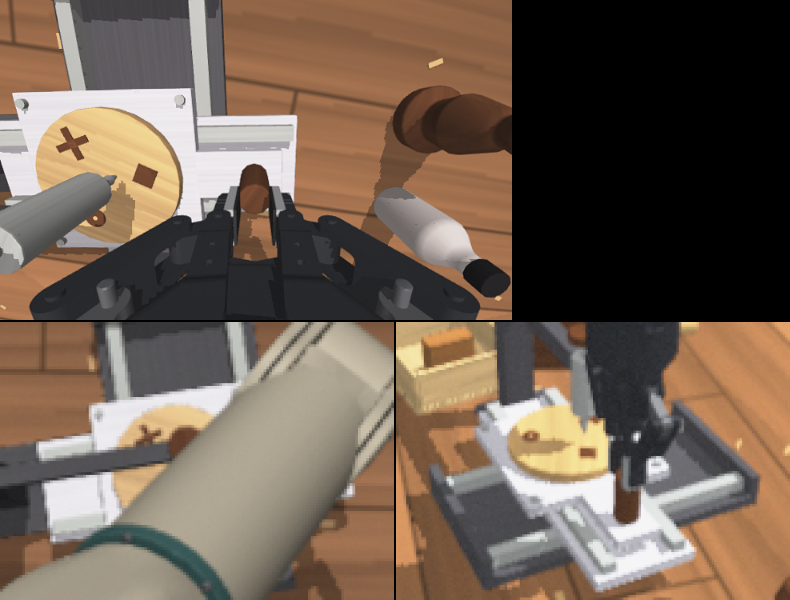

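The composite shows the tip at wrist (144,224), the square at (181,220), the cross at (90,179) and the knob in the jaws at (317,215). The side inset confirms the offcut is in the box. Next I measure the relative offsets.

Run:
```python
from h import *
from fit2 import blob
d=load('w8.png');s=blob(d,(181,220),13);c=blob(d,(90,179),18)
print(s,c); S=atz(d,s,74)[0];C=atz(d,c,74)[0];Tp=atz(d,(144.5,223.5),86)[0]
print(S,C,Tp,'sq-cr',np.linalg.norm(S-C),'expect',np.sqrt(34**2+40**2-2*34*40*np.cos(np.radians(115))))
print('knob',atz(d,(317,215),112))
e=Tp-S;print('move',e,'tool x,z',e@[.166,-.986,0],e@[.986,.166,0])
cv2.imwrite('pics/w8c.png',cv2.resize(cv2.imread('pics/w8.png')[160:270,60:220],None,fx=5,fy=5,interpolation=2))
```

```text
Traceback (most recent call last):
  File "fit2.py", line 6, in blob
    i=min(range(1,n),key=lambda i:np.hypot(*(_[i]-r)) if s_[i,4]>6 else 99)
ValueError: min() iterable argument is empty
```

```bash
cat > mk.py <<'E'
from h import *
def dark(d,c,r):
    g=d['image'][:,:,0]; x,y=int(round(c[0])),int(round(c[1])); w=np.ascontiguousarray(g[y-r:y+r+1,x-r:x+r+1])
    t,b=cv2.threshold(w,0,1,cv2.THRESH_BINARY_INV+cv2.THRESH_OTSU)
    n,l,s,ce=cv2.connectedComponentsWithStats(b); i=1+np.argmax(s[1:,4]); 
    return np.array([x-r,y-r])+ce[i], s[i], t
def dump(d,c,r):
    im=cv2.cvtColor(d['image'],cv2.COLOR_RGB2HSV); x,y=c
    print('cols',x-r,'..',x+r)
    for v in range(y-r,y+r+1): print(v,' '.join('%3d'%a for a in im[v,x-r:x+r+1,1]))
E
python3 - <<'E'
from mk import *
d=load('w8.png')
print(dark(d,(181,220),14),dark(d,(90,179),22)); dump(d,(141,224),9)
E
```

```text
(array([180.91304348, 219.80434783]), array([  0,   0,  29,  29, 598], dtype=int32), 171.0) (array([ 89.74859551, 179.10533708]), array([  2,   1,  41,  43, 712], dtype=int32), 170.0)
cols 132 .. 150
215 107 108 107 108 107 107 108 109 109 109 110 110 110 110 111 112 112 111 111
216 108 110 107 108 108 109 108 107 108 108 108 110 110 110 111 111 111 112 112
217 112 111 111 110 110 109 107 107 107 108 109 109 109 109 109 108 110 110 112
218 114 114 108 105 105 106 112 111 109 107 105  96 103 109 107 109 108 109 111
219  87  40  32  32  34  46  77  76  86  62  44  29  42  83 107 109 108 109 110
220  18   4   2   2   4   4   8   6   9   5   3   3   8  14 110 108 107 109 109
221   2   6   4   4   4   2   4   4   6   7   3   3   9  21 110 108 106 107 108
222   4   4   8   8   6   2   6   6   7   7   5   3  20  88 110 109 108 107 107
223   8   6   6   4   6   6   4   7   5   7   5   6  61 109 110 109 108 108 108
224   5   4   4   6   6   6   4   2   9   5   3  22 105 111 108 108 106 107 107
225  10   6   9   9   4   5   5   2   5   3   9  82 112 109 109 106 107 107 107
226   6   5   7   7   6   3   7   5   5   3  13 105 110 109 109 107 107 106 105
227   4   2   6  10   3   8   8   8   6   3  18 107 110 109 109 108 108 107 106
228   8   6   6   6   5   6   6   6   3  21  85 114 109 109 109 109 109 109 107
229   4   9   4   3   3   3   3   3  11  55 106 111 110 110 109 107 116 116 115
230   4   7   9   7   6   4   7  22  48 106 113 112 110 108 110 109 115 114 113
231   7   7   2   7   7   7  42 102 114 115 111 110 111 112 111 111 115 114 113
232   5   7   7   5   2  35 105 112 110 110 111 113 112 112 111 110 114 113 113
233   5   5   9   7   2  27 103 112 111 111 110 111 111 111 113 111 118 113 112
```

Run:
```python
from mk import *
d=load('w8.png')
s,b,_=dark(d,(181,220),18);c=dark(d,(90,179),23)[0];print(s,b,c)
S=atz(d,s,74)[0];C=atz(d,c,74)[0];Tp=atz(d,(145.3,220.2),86)[0]
print(S,C,Tp,'sq-cr',np.linalg.norm(S-C),'expect',np.sqrt(34**2+40**2-2*34*40*np.cos(np.radians(115))))
print('axis px',proj(d,Tp+[0,0,10])); print('knob',atz(d,(317,215),112))
e=Tp-S;print('move',e,'tool x,z',e@[.166,-.986,0],e@[.986,.166,0], 'cr',Tp-C)
```

```text
[180.88925081 219.75570033] [  2   2  32  32 614] [ 89.74859551 179.10533708]
[560.52300947  57.50055356  74.        ] [579.26590382 117.3009827   74.        ] [561.99045925  74.31168391  86.        ] sq-cr 62.66887117350421 expect 62.49417310385587
axis px [[135.49336793 226.05386311]]
knob [[591.12537035 -29.62002051 112.        ]]
move [ 1.46744978 16.81113035 12.        ] tool x,z -16.332177859699986 4.237553123204891 cr [-17.27544457 -42.98929879  12.        ]
```

{"api": "apply_moves", "payload": {"commands": [[[-0.1,0.02,0.04,0.1,0,0.1],[-0.1,0.01,0.03,0,0,0],[-0.1,0.01,0.03,0,0,0],[-0.08,0,0,0,0,0],[0,0,0,0,0,0],[0,0,0,0,0,0]]]}}

```text
clock: 15.53
eef_pos: [572.2, -20.0, 79.9]
tool_rot: [-1.572, -0.006, -1.413]
force: [-0.4, -3.0, 2.9]
width: 19.7
```

```bash
cat > chk.py <<'E'
from mk import *
def tipfind(d,guess,r=14):
    # apex of grey cone: farthest low-saturation pixel along the projected needle direction
    hs=cv2.cvtColor(d['image'],cv2.COLOR_RGB2HSV)[:,:,1].astype(float); P=atz(d,guess,86)[0]
    a=proj(d,P)[0]-proj(d,P+[0,0,8])[0]; a/=np.linalg.norm(a); n=np.array([-a[1],a[0]])
    x,y=map(int,np.round(guess)); b=(hs[y-r:y+r+1,x-r:x+r+1]<55).astype(np.uint8)
    nn,l,s,ce=cv2.connectedComponentsWithStats(b); i=1+np.argmax(s[1:,4]); yy,xx=np.nonzero(l==i)
    q=np.c_[xx,yy]+[x-r,y-r]; t=q@a; k=t>t.max()-1.2
    return a*(t.max()+.3)+n*((q[k]@n).mean()),q[k]
def run(fn,new=True,tool=True):
    d=shot('wrist',fn) if new else load(fn); s=st(); print(s['clock'],s['eef_pos'].round(1),s['tool_rot'].round(3),s['force'].round(1),round(s['width'],1))
    tp,q=tipfind(d,proj(d,[562,74.3,86])[0]); Tp=atz(d,tp,86)[0]; print('tip',tp.round(1),Tp.round(2))
    return d,tp,Tp
def mark(d,Tp,m0,r,name):
    c,b,t=dark(d,proj(d,[*m0,74])[0],r); M=atz(d,c,74)[0]; e=Tp-M
    y=Ro.from_euler('xyz',st()['tool_rot']).as_matrix()
    print(name,c.round(1),b.tolist(),M.round(2),'need',e.round(2),'tool x,z',(e@y[:,0]).round(2),(e@y[:,2]).round(2)); return M
E
python3 - <<'E'
from chk import *
d,tp,Tp=run('w8.png',False)
d,tp,Tp=run('w9.png')
m=mark(d,Tp,(561.7,72),17,'sq'); c=mark(d,Tp,(580.5,133),22,'cr'); print(np.linalg.norm(m-c)); dump(d,tuple(np.round(tp).astype(int)),8)
E
```

```text
15.5333 [572.2 -20.   79.9] [-1.572 -0.006 -1.413] [-0.4 -3.   2.9] 19.7
tip [145.1 219.6] [562.36  74.42  86.  ]
15.5833 [572.1 -20.   79.9] [-1.572 -0.005 -1.413] [-1.7 -2.2  3.1] 19.7
tip [165.5 225.2] [562.36  74.14  86.  ]
sq [180.1 221.2] [0, 2, 35, 32, 650] [561.32  70.54  74.  ] need [ 1.04  3.6  12.  ] tool x,z -3.33 1.58
cr [ 91.1 180.2] [8, 2, 37, 42, 680] [580.59 129.62  74.  ] need [-18.23 -55.47  12.  ] tool x,z 51.98 -26.75
62.141419196282754
cols 158 .. 174
217 109 108 108 107 106 106 106 106 104 104 110 127 147 146 142 142 142
218 112 110 108 109 108 107 107 105 105 103 112 136 144 147 142 142 142
219 111 111 111 110 110 108 108 107 106 107 119 143 144 143 143 141 142
220 112 112 112 112 111 111 109 109 108 110 128 148 146 142 144 142 142
221 111 112 111 112 111 111 111 111 109 112 145 146 146 141 144 144 144
222 111 111 110 112 112 112 112 112 111 119 147 140 146 144 141 142 142
223 112 112 110 112 112 114 114 112 115 131 146 146 144 140 143 144 142
224 104 110  95  95  95  78  67  98 117 148 150 144 147 142 141 142 144
225  37  36  26  29  31   9   8  45 104 153 148 143 147 147 144 144 142
226   4   2   2   2   3   3   3   3  95 150 147 145 146 143 144 143 143
227   4   8   4   6   9   3   6  38 110 124 137 146 148 146 147 143 143
228   6   6   6   4   9   0  16  95 110 111 117 122 128 139 144 145 142
229   8   9   4   5   5   5  50 111 108 108 107 110 114 117 122 140 147
230   4   7   2   5   8   5  92 109 109 108 108 108 108 109 112 118 124
231   7   7   5   8   3  20 108 110 109 108 109 112 115 115 116 108 111
232   7   5  11   6   3  22 110 107 107 107 108 111 113 113 114 107 108
233   5   5   6   3   7  31 109 107 107 106 105 111 114 113 116 103 103
```

```bash
cat >> mk.py <<'E'
def dark(d,c,r):
    g=cv2.cvtColor(d['image'],cv2.COLOR_RGB2HSV)[:,:,1]; x,y=int(round(c[0])),int(round(c[1])); b=(g[y-r:y+r+1,x-r:x+r+1]>127).astype(np.uint8)
    n,l,s,ce=cv2.connectedComponentsWithStats(b); i=1+np.argmax(s[1:,4]); 
    return np.array([x-r,y-r])+ce[i], s[i], 0
E
python3 - <<'E'
from chk import *
for f,a,b in(('w8.png',(560.5,57.5),(579.3,117.3)),('w9.png',(561.3,71),(580.5,130))):
    d,tp,Tp=run(f,False); m=mark(d,Tp,a,19,'sq'); c=mark(d,Tp,b,24,'cr'); print(np.linalg.norm(m-c))
E
```

```text
15.5833 [572.1 -20.   79.9] [-1.572 -0.005 -1.413] [-1.7 -2.2  3.1] 19.7
tip [145.1 219.6] [562.36  74.42  86.  ]
sq [180.7 219.9] [3, 4, 32, 31, 591] [560.4   57.59  74.  ] need [ 1.96 16.82 12.  ] tool x,z -16.24 4.57
cr [ 89.7 179.2] [4, 4, 41, 42, 670] [579.21 117.31  74.  ] need [-16.85 -42.89  12.  ] tool x,z 39.77 -23.41
62.61195245571434
15.5833 [572.1 -20.   79.9] [-1.572 -0.005 -1.413] [-1.7 -2.2  3.1] 19.7
tip [165.5 225.2] [562.36  74.14  86.  ]
sq [181.5 220.6] [7, 3, 31, 32, 587] [561.87  69.63  74.  ] need [ 0.48  4.52 12.  ] tool x,z -4.32 1.18
cr [ 91.5 180.2] [5, 4, 40, 42, 658] [580.63 129.32  74.  ] need [-18.28 -55.18  12.  ] tool x,z 51.68 -26.75
62.57057714155129
```

{"api": "apply_moves", "payload": {"commands": [[[-0.08,0,0.03,0,0,0],[-0.05,0,0.01,0,0,0],[0,0,0,0,0,0]]]}}

```text
clock: 15.83
eef_pos: [572.0, -15.5, 79.9]
tool_rot: [-1.574, -0.006, -1.414]
force: [-1.4, -3.2, 3.7]
width: 19.9
```

Run:
```python
from chk import *
d,tp,Tp=run('w10.png'); m=mark(d,Tp,(562.3,73),19,'sq'); c=mark(d,Tp,(581,133),24,'cr'); print(np.linalg.norm(m-c))
```

```text
15.8833 [572.1 -15.5  79.9] [-1.574 -0.006 -1.414] [-1.7 -2.7  3.3] 19.7
tip [172.5 226.2] [562.48  74.12  86.  ]
sq [181.9 220.5] [3, 5, 31, 31, 562] [562.04  73.77  74.  ] need [ 0.44  0.35 12.  ] tool x,z -0.21 0.46
cr [ 91.3 180.4] [4, 4, 40, 42, 665] [580.61 133.76  74.  ] need [-18.13 -59.64  12.  ] tool x,z 56.15 -27.27
62.80558122341557
```

{"api": "apply_moves", "payload": {"commands": [[[0,0,0.04,0,0,0],[0,0,0,0,0,0]]]}}

```text
clock: 16.05
eef_pos: [573.4, -15.3, 79.9]
tool_rot: [-1.574, -0.006, -1.414]
force: [0.4, -3.2, 2.7]
width: 19.5
```

Run:
```python
from chk import *
d,tp,Tp=run('w11.png'); c=mark(d,Tp,(581,133.7),24,'cr'); print('sq by cross need',Tp[:2]-c[:2]-[-18.78,-59.7])
```

```text
16.1 [573.4 -15.3  79.9] [-1.574 -0.006 -1.414] [-1.2 -2.6  3.1] 20.0
tip [173.3 227.9] [562.77  73.88  86.  ]
cr [ 91.2 180.3] [4, 2, 40, 42, 667] [582.   134.07  74.  ] need [-19.23 -60.19  12.  ] tool x,z 56.52 -28.44
sq by cross need [-0.44742276 -0.48867587]
```

{"api": "apply_moves", "payload": {"commands": [[[0,0,0,0,0,0],[0,0,0,0,0,0],[0,0,0,0,0,0],[0,0,0,0,0,0]]], "claw": 46}}

```text
clock: 16.43
eef_pos: [574.1, -10.8, 78.5]
tool_rot: [-1.574, -0.001, -1.412]
force: [-0.9, -0.1, 0.5]
width: 46.5
```

{"api": "apply_moves", "payload": {"commands": [[[0,-0.3,0,0,0,0],[0,-0.5,0,0,0,0],[0,-0.7,0,0,0,0],[0,-0.8,0,0,0,0],[0,-0.8,0,0,0,0],[0,-0.5,0,0,0,0],[0,0,0,0,0,0]]]}}

```text
clock: 17.02
eef_pos: [573.3, -8.6, 231.1]
tool_rot: [-1.577, 0.002, -1.412]
force: [-0.1, -0.7, -0.9]
width: 46.1
```

```bash
python3 - <<'E'
from chk import *
d,tp,Tp=run('w12.png'); c=mark(d,Tp,(581.5,133.7),17,'cr'); print('sq by cross need',Tp[:2]-c[:2]-[-18.78,-59.7])
m=mark(d,Tp,(562,74),14,'sq')
E
python3 plan.py '[[563.5,74,240,-1.404,20],[563.5,74,210,-1.404,15]]'
```

```text
17.0667 [572.8  -8.3 229.7] [-1.579  0.002 -1.412] [ 0.7  0.4 -0.5] 45.7
tip [247.  179.5] [564.11  71.65  86.  ]
cr [198.3 154.7] [5, 5, 23, 24, 201] [581.92 133.97  74.  ] need [-17.81 -62.31  12.  ] tool x,z 58.68 -27.54
sq by cross need [ 0.96944055 -2.61413376]
sq [249.  176.4] [9, 5, 14, 17, 116] [565.35  72.33  74.  ] need [-1.24 -0.67 12.  ] tool x,z 0.44 -1.43
17.0667 [572.8  -8.3 229.7] [-1.579  0.002 -1.412] [ 0.7  0.4 -0.5] 45.7
[[[-0.41, -0.05, 0.02, 0.09, -0.02, -0.03], [-0.41, -0.05, 0.02, 0, -0.02, 0], [-0.41, -0.05, 0.02, 0, -0.02, 0], [-0.41, -0.05, 0.02, 0, -0.02, 0], [-0.41, -0.05, 0.02, 0, -0.02, 0], [0, 0.37, 0, 0, 0, 0], [0, 0.37, 0, 0, 0, 0]]]
```

{"api": "apply_moves", "payload": {"commands": [[[-0.41,-0.05,0,0.09,0,0],[-0.41,-0.03,0,0,0,0],[-0.41,-0.03,0,0,0,0],[-0.41,-0.03,0,0,0,0],[-0.35,0,0,0,0,0],[0,0,0,0,0,0],[0,0,0,0,0,0]]], "claw": 0}}

```text
clock: 17.65
eef_pos: [555.2, 73.7, 232.1]
tool_rot: [-1.579, 0.005, -1.415]
force: [-0.6, -0.7, -0.3]
width: 0.0
```

```bash
python3 plan.py '[[562.5,74,208,-1.404,15],[562.5,74,188,-1.404,4]]'
```

```text
17.65 [555.2  73.7 232.1] [-1.579  0.005 -1.415] [-0.6 -0.7 -0.3] 0.0
[[[0.01, 0.3, 0.09, 0.09, -0.06, -0.05], [0.01, 0.3, 0.09, 0, -0.06, 0], [0, 0.1, 0, 0, 0, 0], [0, 0.1, 0, 0, 0, 0], [0, 0.1, 0, 0, 0, 0], [0, 0.1, 0, 0, 0, 0], [0, 0.1, 0, 0, 0, 0]]]
```

{"api": "apply_moves", "payload": {"commands": [[[0,0.3,0.1,0.09,0,-0.05],[0,0.25,0.09,0,0,0],[0,0,0,0,0,0]]]}}

```text
clock: 17.9
eef_pos: [562.4, 72.9, 208.3]
tool_rot: [-1.572, -0.001, -1.416]
force: [1.0, -0.0, -0.5]
width: 0.2
```

{"api": "apply_moves", "payload": {"commands": [[[0,0.12,0,0,0,0],[0,0.12,0,0,0,0],[0,0.1,0,0,0,0]]]}}

```text
clock: 18.15
eef_pos: [562.7, 70.0, 193.9]
tool_rot: [-1.573, -0.002, -1.42]
force: [-0.0, -0.4, 0.1]
width: -0.1
```

{"api": "apply_moves", "payload": {"commands": [[[-0.1,0.06,0,0,0,0],[0,0.05,0,0,0,0]]]}}

```text
clock: 18.32
eef_pos: [561.8, 73.4, 188.6]
tool_rot: [-1.573, -0.002, -1.421]
force: [-0.2, -0.1, -0.1]
width: -0.4
```

Run:
```python
from h import *
s=st();print(s['eef_pos'],s['force'])
shot('side','s13.png');shot('wrist','w13.png')
o=np.zeros((560,700,3),np.uint8)
b=cv2.imread('pics/s13.png')[150:250,265:390];o[:,:700]=cv2.resize(b,(700,560),interpolation=2)
cv2.imwrite('pics/m13.png',o)
```

```text
[561.80138918  73.44879627 188.61716225] [-0.20246774 -0.14075978 -0.12121888]
```

View pics/m13.png

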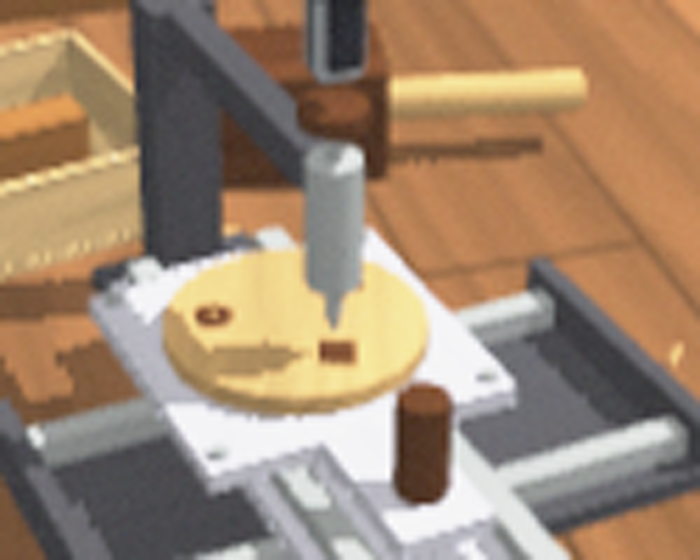

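The side crop shows the fingertip at (338,78) still just above the cap at (330,105). The needle tip is at (334,328) and the square at (338,352). I'll check heights and alignment numerically.

Run:
```python
from h import *
d=load('s13.png');f=lambda x,y:(265+x/5.6-.4,150+y/5.6-.4)
P=[[561.8,73.4,188.6],[561.8,73.4,200],[562.4,74.1,200],[562.4,74.1,86],[562.4,74.1,74]]
print(proj(d,P).round(1)); print('seen tipfinger',f(338,78),'cap',f(330,105),'needle',f(334,328),'sq',f(338,352))
C=atz(d,f(334,328),86)[0];S=atz(d,f(338,352),74)[0];print('side cam need',C-S,C,S,'cap',atz(d,f(331,103),200))
```

```text
[[324.3 173.2]
 [324.3 168.9]
 [324.5 168.7]
 [324.4 209.2]
 [324.4 213.2]]
seen tipfinger (324.9571428571429, 163.5285714285714) cap (323.52857142857147, 168.35) needle (324.2428571428572, 208.17142857142858) sq (324.9571428571429, 212.45714285714286)
side cam need [-1.34161357  1.95132296 12.        ] [563.26215734  78.59494752  86.        ] [564.60377091  76.64362456  74.        ] cap [[561.54697501  77.92024355 200.        ]]
```

Run:
```python
from mk import *
d=load('s13.png'); c,b,_=dark(d,(325,212.5),6);print('sq',c,b)
dump(d,(325,209),7)
print(proj(d,[[562.4,74.1,86],[562.4,74.1,74],[564.4,74.1,74],[562.4,76.1,74]]).round(2))
```

```text
sq [325.  212.5] [ 3  5  7  4 26]
cols 318 .. 332
202 103 104 102  92  64  21   8   6  48  79  95 105  95  99 103
203 102 101 101 100 102  41   6  23  88  99 100  97  97  98  96
204 103 104 103  99 101  37  11  25  80  99  99  98  96  96  97
205 100 103 103 101  99  36   7  37  85  99 100  95  93  96  97
206 102 102 100  98 101  58   6  60  94  96  97  93  91  95  98
207 101 102 101 101 102  95  13  77  97  97  92  93  96  94  97
208 103  99 100 100 101 100  66  88  97  98  98  95  94  92 100
209  99  98  98 100 102  97  96  91  94  99  96  93  93  93  96
210 103  97  96 102 118 117 117 113 117 115 112  96  91  92  96
211 102  99  99 108 141 136 141 139 145 135 125  93  94  93  94
212 112 111 109 111 148 145 149 144 147 143 129  92  90  94  94
213 116 112 111 108 150 146 150 153 151 147 132  92  93  93  96
214 112  98  98 109 127 128 132 134 139 136 128  90  90  92  95
215  99  95  96 103 112 110 114 113 116 117 111  94  90  94  99
216 100  97  96  98 101  98  93  93  97  98  95  92  87  91  95
[[324.4  209.2 ]
 [324.39 213.15]
 [325.16 213.03]
 [324.17 212.71]]
```

{"api": "apply_moves", "payload": {"commands": [[[0,0.1,0,0,0,0],[0,0.08,0,0,0,0]]]}}

```text
clock: 18.58
eef_pos: [562.4, 72.7, 182.0]
tool_rot: [-1.572, -0.003, -1.421]
force: [-0.4, 0.9, -0.1]
width: -0.1
```

Run:
```python
from mk import *
d=load('s8.png'); print('sq8',dark(d,(326,216.5),6)[:2]); dump(d,(325,210),9)
T=np.array([562.4,74.15]); print(proj(d,[[*T,86],[*(T-[1.96,16.8]),74]]))
```

```text
sq8 (array([325.47826087, 216.43478261]), array([ 3,  5,  6,  4, 23], dtype=int32))
cols 316 .. 334
201  99  99 101 103  61  18   6  11   7   9   5   6  25  47  30  39  31  43  33
202  98  98 103 107 104  92  62  16   8   2  15  37  85  90  43  35  37  27  22
203 103 100 103 102 103 103 108  36   8  15  73 138 145 120 112 110  85  28  61
204 100  99 103 102 103 108 119  24   6  23  85 123 132 140 126 110  95  40  36
205 100  99  99 104 102 104 110  34   9  35  85 102 116 126 112 105  96  43  22
206 103 101 102 100 103 101  99  57   5  60  92  97  98  97  96 103  99  20  58
207 102 101 102 100 100 102  99  93  13  79  95  95  97  98  96  99  96  31  36
208 101 101 100 100 100 101  98  98  64  87  93  94  98  96  96  96 115  33  34
209 103  99  98  98 101  99  99 100  97  93  96  98 101  96  94  93 104  85  45
210 102 100 100 100  98  97  96 100  99  98  94 101  99  97  93  89  98 108  32
211 113 104 102 103 100  97  97 102  96  97  93  97  96  95  92  90  92  96  32
212 114 114 116 113 110  95 100 100  97  92  94  92  95  96  91  89  93  97  45
213 117 118 122 115 111  97 101 103  99  91  95  96  97  94  91  90  91  97  47
214 119 115 114  97  97  99 111 121 119 121 118 115 118 109  91  88  92  93  31
215 113 104 103  97  98 102 124 151 151 150 145 144 136 122  91  89  93  96  11
216 104 103 103  96  94  99 125 151 145 148 148 146 142 121  90  87  90  96   7
217 106 101 104  96  92  99 125 150 146 148 146 150 146 123  92  88  90  96   0
218 106 105 101  98  98  96 116 130 129 132 126 130 132 114  90  89  93  94   5
219 105 100 100  99  96  94 103 111 107 104 103 107 113 103  89  89  90  97   9
[[324.3935401  209.19007613]
 [325.46580102 217.02155377]]
```

Two facts: the fingertips sit about 25 mm above the reported TCP, since there was no contact at z = 182. The cameras also disagree on the square by about 1.5 mm in x (wrist about 0.5, side about 1.8). Nothing is pricked yet, so I re-grip the knob lower and take out the mean error.

{"api": "apply_moves", "payload": {"commands": [[[0,-0.5,0,0,0,0],[0,-0.7,0,0,0,0],[0.3,-0.3,0,0,0,0],[0.45,0,0.03,0,0,0],[0.45,0,0.03,0,0,0],[0.45,0,0.03,0,0,0],[0.35,0,0.03,0,0,0],[0,0,0,0,0,0]]], "claw": 48}}

```text
clock: 19.25
eef_pos: [579.5, -6.0, 243.2]
tool_rot: [-1.572, -0.003, -1.416]
force: [0.8, -0.7, 0.5]
width: 47.7
```

```bash
python3 plan.py '[[574,-15,140,-1.404,30],[574,-15,100,-1.404,20]]'
```

```text
19.25 [579.5  -6.  243.2] [-1.572 -0.003 -1.416] [ 0.8 -0.7  0.5] 47.7
[[[0.05, 0.65, -0.04, 0.02, -0.03, 0.03], [0.05, 0.65, -0.04, 0, -0.03, 0], [0.05, 0.65, -0.04, 0, -0.03, 0], [0.05, 0.65, -0.04, 0, -0.03, 0], [0, 0.5, 0, 0, 0, 0], [0, 0.5, 0, 0, 0, 0]]]
```

{"api": "apply_moves", "payload": {"commands": [[[0.1,0.65,-0.05,0,-0.05,0],[0.08,0.65,-0.05,0,0,0],[0,0.65,-0.04,-0.03,0,0],[0,0.3,-0.02,0,0,0],[0,0,0,0,0,0]]]}}

```text
clock: 19.67
eef_pos: [575.8, -12.2, 151.0]
tool_rot: [-1.57, -0.001, -1.411]
force: [0.2, 0.3, 1.2]
width: 47.8
```

```bash
python3 plan.py '[[574,-15,110,-1.404,30],[574,-15,60,-1.404,15]]'
```

```text
19.6667 [575.8 -12.2 151. ] [-1.570e+00 -1.000e-03 -1.411e+00] [0.2 0.3 1.2] 47.8
[[[0.03, 0.51, -0.03, -0.01, -0.04, 0.01], [0.03, 0.51, -0.03, 0, -0.04, 0], [0, 0.31, 0, 0, 0, 0], [0, 0.31, 0, 0, 0, 0], [0, 0.31, 0, 0, 0, 0], [0, 0.31, 0, 0, 0, 0]]]
```

{"api": "apply_moves", "payload": {"commands": [[[0.05,0.5,-0.05,0,0,0],[0,0.5,-0.04,-0.03,0,0],[0,0.4,-0.02,-0.03,0,0],[0,0.35,-0.02,-0.03,0,0],[0,0,0,0,0,0]]]}}

```text
clock: 20.08
eef_pos: [573.1, -10.5, 80.6]
tool_rot: [-1.574, 0.001, -1.407]
force: [-0.1, 0.6, 0.4]
width: 48.0
```

```bash
python3 plan.py '[[574,-15,62,-1.404,15]]'
```

```text
20.0833 [573.1 -10.5  80.6] [-1.574e+00  1.000e-03 -1.407e+00] [-0.1  0.6  0.4] 48.0
[[[0.06, 0.23, 0, 0.03, -0.02, -0.01], [0.06, 0.23, 0, 0, -0.02, 0]]]
```

{"api": "apply_moves", "payload": {"commands": [[[0.1,0.25,0,0,0,0],[0.05,0.25,0,0,0,0],[0.02,0.02,0,0,0,0]]]}}

```text
clock: 20.33
eef_pos: [576.2, -16.5, 60.0]
tool_rot: [-1.57, 0.001, -1.404]
force: [-0.0, -0.4, -0.2]
width: 47.8
```

{"api": "apply_moves", "payload": {"commands": [[[0,0,0,0,0,0],[0,0,0,0,0,0],[0,0,0,0,0,0],[0,0,0,0,0,0],[0,0,0,0,0,0]]], "claw": 15}}

```text
clock: 20.75
eef_pos: [576.6, -16.7, 60.6]
tool_rot: [-1.569, 0.002, -1.405]
force: [0.6, -0.8, -3.4]
width: 22.2
```

```bash
cat > both.py <<'E'
from chk import *
def side(fn,guess):  # needle column fixed 324.05; weighted square centroid in the side view
    d=shot('side',fn); g=cv2.cvtColor(d['image'],cv2.COLOR_RGB2HSV)[:,:,1].astype(float)
    x,y=np.round(proj(d,[*guess,74])[0]).astype(int); w=np.clip((g[y-7:y+8,x-7:x+8]-106)/40,0,1); w[w<.15]=0
    Y,X=np.mgrid[y-7:y+8,x-7:x+8]; c=np.array([(X*w).sum(),(Y*w).sum()])/w.sum(); M=atz(d,c,74)[0]; Tp=atz(d,(324.05,208.5),86)[0]
    print('side px',c.round(2),round(w.sum(),1),'need',(Tp-M)[:2].round(2))
    return d
def wr(fn,sq=None,cr=None,off=(-18.78,-59.7)):
    d,tp,Tp=run(fn)
    if sq: mark(d,Tp,sq,19,'sq')
    if cr: c=mark(d,Tp,cr,24,'cr'); print('sq by cross need (fixed tip)',np.array([562.4,74.15])-c[:2]-off)
E
python3 - <<'E'
from both import *
wr('w14.png',cr=(582,134)); side('s14.png',(563,74))
E
```

```text
20.8 [576.6 -16.7  60.5] [-1.569  0.002 -1.405] [ 0.7 -0.  -3.5] 22.0
tip [153.5 243.2] [562.63  74.23  86.  ]
cr [ 69. 189.] [6, 2, 43, 46, 789] [582.39 132.04  74.  ] need [-19.75 -57.81  12.  ] tool x,z 53.74 -28.99
sq by cross need (fixed tip) [-1.20792702  1.80991377]
side px [325.27 213.43] 26.5 need [-1.8   4.99]
```

{"api": "apply_moves", "payload": {"commands": [[[-0.06,0,-0.04,0,0,0],[0,0,0,0,0,0]]]}}

```text
clock: 21.02
eef_pos: [575.6, -15.4, 60.5]
tool_rot: [-1.568, -0.001, -1.406]
force: [-0.8, 2.0, -1.9]
width: 21.8
```

Run:
```python
from both import *
wr('w15.png',sq=(561,74),cr=(581,134)); side('s15.png',(562,74))
```

```text
21.0667 [575.6 -15.4  60.6] [-1.568 -0.    -1.406] [ 0.8  0.1 -4.8] 22.0
tip [155.5 242.2] [562.58  74.27  86.  ]
sq [167.5 234.4] [3, 0, 34, 34, 704] [562.55  73.69  74.  ] need [ 0.03  0.59 12.  ] tool x,z -0.57 0.17
cr [ 68.5 189.4] [4, 1, 44, 46, 792] [581.29 133.34  74.  ] need [-18.71 -59.07  12.  ] tool x,z 55.2 -28.12
sq by cross need (fixed tip) [-0.11368255  0.50981338]
side px [324.53 213.08] 29.2 need [-0.41  3.03]
```

{"api": "apply_moves", "payload": {"commands": [[[-0.04,0,-0.01,0,0,0],[0,0,0,0,0,0]]]}}

```text
clock: 21.28
eef_pos: [575.5, -14.5, 60.6]
tool_rot: [-1.567, -0.002, -1.406]
force: [1.2, 0.1, -2.8]
width: 22.1
```

Run:
```python
from both import *
wr('w16.png',sq=(561,74),cr=(581,134)); side('s16.png',(562,74))
```

```text
21.3333 [575.5 -14.4  60.6] [-1.567 -0.002 -1.406] [ 1.4 -0.9 -5.5] 21.7
tip [156.9 242.3] [562.52  74.45  86.  ]
sq [167.5 234.4] [2, 0, 34, 34, 702] [562.41  74.61  74.  ] need [ 0.1  -0.16 12.  ] tool x,z 0.19 0.13
cr [ 68.3 189.5] [2, 1, 44, 46, 791] [581.07 134.36  74.  ] need [-18.55 -59.91  12.  ] tool x,z 56.08 -28.08
sq by cross need (fixed tip) [ 0.11322887 -0.51215105]
side px [324.5  213.19] 31.4 need [-0.22  3.44]
```

{"api": "apply_moves", "payload": {"commands": [[[0,0,0,0,0,0],[0,0,0,0,0,0],[0,0,0,0,0,0],[0,0,0,0,0,0]]], "claw": 48}}

```text
clock: 21.72
eef_pos: [575.4, -14.0, 61.7]
tool_rot: [-1.566, -0.0, -1.406]
force: [0.2, 0.6, -0.2]
width: 47.8
```

{"api": "apply_moves", "payload": {"commands": [[[0,-0.3,0,0,0,0],[0,-0.5,0,0,0,0],[0,-0.7,0,0,0,0],[0,-0.8,0,0,0,0],[0,-0.8,0,0,0,0],[0,-0.8,0,0,0,0],[0,0,0,0,0,0]]]}}

```text
clock: 22.3
eef_pos: [573.0, -15.9, 228.7]
tool_rot: [-1.57, -0.001, -1.41]
force: [0.9, -2.5, 0.5]
width: 47.9
```

```bash
python3 - <<'E'
from both import *
side('s17.png',(562,74)); d=shot('wrist','w17.png'); print(atz(d,dark(d,proj(d,[581.1,134.3,74])[0],17)[0],74))
E
python3 plan.py '[[562.5,74,215,-1.404,20]]'
```

```text
side px [324.37 213.11] 31.1 need [-0.01  3.03]
[[580.91604619 134.23716076  74.        ]]
22.4 [570.3 -14.5 224.1] [-1.576  0.002 -1.409] [-0.4 -0.  -1.2] 48.3
[[[-0.44, 0.05, 0.03, 0.06, -0.01, -0.02], [-0.44, 0.05, 0.03, 0, -0.01, 0], [-0.44, 0.05, 0.03, 0, -0.01, 0], [-0.44, 0.05, 0.03, 0, -0.01, 0], [-0.44, 0.05, 0.03, 0, -0.01, 0]]]
```

{"api": "apply_moves", "payload": {"commands": [[[-0.44,0,0.03,0.06,0,0],[-0.44,0,0.03,0,0,0],[-0.44,0,0.03,0,0,0],[-0.44,0,0.03,0,0,0],[-0.35,0,0.03,0,0,0],[0,0,0,0,0,0]]], "claw": 0}}

```text
clock: 22.9
eef_pos: [556.6, 72.3, 218.9]
tool_rot: [-1.583, 0.004, -1.415]
force: [-0.5, 1.3, 0.2]
width: -0.0
```

```bash
python3 plan.py '[[562.5,74,190,-1.404,20]]'
```

```text
22.9 [556.6  72.3 218.9] [-1.583  0.004 -1.415] [-0.5  1.3  0.2] -0.0
[[[-0.01, 0.36, 0.08, 0.14, -0.06, -0.04], [-0.01, 0.36, 0.08, 0, -0.06, 0]]]
```

{"api": "apply_moves", "payload": {"commands": [[[-0.03,0.36,0.1,0.14,0,-0.04],[-0.02,0.33,0.06,0,0,0],[0,0.1,0,0,0,0]]]}}

```text
clock: 23.15
eef_pos: [561.2, 74.8, 184.6]
tool_rot: [-1.573, -0.001, -1.413]
force: [0.1, -0.5, -0.3]
width: 0.0
```

{"api": "apply_moves", "payload": {"commands": [[[-0.03,0.1,0,0,0,0],[0,0.1,0,0,0,0]]]}}

```text
clock: 23.32
eef_pos: [559.9, 74.1, 174.7]
tool_rot: [-1.577, -0.002, -1.416]
force: [0.2, 0.8, 0.4]
width: 0.0
```

{"api": "apply_moves", "payload": {"commands": [[[-0.02,0.08,0,0,0,0],[0,0.08,0,0,0,0]]]}}

```text
clock: 23.48
eef_pos: [559.8, 73.7, 168.0]
tool_rot: [-1.577, -0.002, -1.418]
force: [-0.7, 1.5, 5.1]
width: 0.5
```

Contact: 5 N at z = 168. I keep going down to the stop.

{"api": "apply_moves", "payload": {"commands": [[[0,0.08,0.01,0,0,0],[0,0.08,0,0,0,0]]]}}

```text
clock: 23.65
eef_pos: [559.9, 73.9, 162.1]
tool_rot: [-1.577, 0.0, -1.418]
force: [-1.3, 1.7, 6.3]
width: -0.2
```

{"api": "apply_moves", "payload": {"commands": [[[0,0.08,0.01,0,0,0],[0,0.06,0,0,0,0]]]}}

```text
clock: 23.82
eef_pos: [560.0, 73.9, 161.3]
tool_rot: [-1.577, 0.005, -1.418]
force: [-7.3, 1.9, 24.0]
width: -0.3
```

It bottomed out at z = 161.3 with 24 N, so the prick is complete. I lift straight up and return to the knob.

{"api": "apply_moves", "payload": {"commands": [[[0,-0.3,0,0,0,0],[0,-0.5,0,0,0,0],[0,-0.7,0,0,0,0],[0,-0.3,0,0,0,0],[0,0,0,0,0,0]]]}}

```text
clock: 24.23
eef_pos: [561.7, 71.8, 237.8]
tool_rot: [-1.573, 0.004, -1.421]
force: [0.5, -1.1, 0.1]
width: -0.0
```

{"api": "apply_moves", "payload": {"commands": [[[0.4,0,0,0,0,0],[0.44,0,0,0,0,0],[0.44,0,0,0,0,0],[0.44,0,0,0,0,0],[0.4,0,0,0,0,0],[0,0,0,0,0,0]]], "claw": 48}}

```text
clock: 24.73
eef_pos: [574.8, -13.7, 233.6]
tool_rot: [-1.573, 0.005, -1.416]
force: [0.1, -0.2, -0.1]
width: 47.8
```

```bash
python3 plan.py '[[574.5,-15,110,-1.404,25]]'
python3 - <<'E'
from both import *
d=side('s18.png',(562,74)); dump(d,(324,207),6); d=shot('wrist','w18.png'); print(atz(d,dark(d,proj(d,[581.1,134.3,74])[0],17)[0],74))
E
```

```text
24.7333 [574.8 -13.7 233.6] [-1.573  0.005 -1.416] [ 0.1 -0.2 -0.1] 47.8
[[[0.01, 0.62, 0, 0.02, -0.03, -0.05], [0.01, 0.62, 0, 0, -0.03, 0], [0.01, 0.62, 0, 0, -0.03, 0], [0.01, 0.62, 0, 0, -0.03, 0], [0.01, 0.62, 0, 0, -0.03, 0]]]
side px [324.42 213.23] 31.7 need [0.03 3.57]
cols 318 .. 330
201 104 104  67  21   7   7   6   5   7   9  59 104  95
202 101 105 101  90  66  18   4   8  47  77  88  94  92
203 102 103 101 100  98  41   2  21  86  97  96  97  94
204 102 102 103  96  98  42   7  28  76 100  96  96  95
205 102 102 101  98  98  40   6  32  81  95  93  95  94
206 100 100 100  99 101  59   4  60  94  96  96  93  90
207  97 101  98 101  99  94  11  78  96  99  94  91  93
208 100  97  99  98  95  99  64  89  96 100  97  92  92
209 100  98  98  99  95  99  92  90  97  98  94  94  92
210 100 100  98 113 117 115 116 112 116 114 107  90  91
211  98 100 101 124 138 145 139 137 142 136 124  91  87
212 115 110 111 125 145 149 153 153 147 140 121  90  89
213 117 115 112 131 146 146 152 148 148 140 122  88  88
[[581.06828973 134.80871879  74.        ]]
```

{"api": "apply_moves", "payload": {"commands": [[[0,0.62,-0.03,0,0,0],[0,0.62,-0.03,-0.03,0,0],[0,0.62,-0.02,-0.03,0,0],[0,0.5,-0.02,-0.03,0,0],[0,0.3,0,0,0,0],[0,0,0,0,0,0]]]}}

```text
clock: 25.33
eef_pos: [570.2, 1.2, 120.8]
tool_rot: [-1.58, 0.014, -1.402]
force: [-0.6, 1.3, -0.4]
width: 47.7
```

```bash
python3 plan.py '[[575.5,-14.4,110,-1.404,25],[575.5,-14.4,60,-1.404,15]]'
```

```text
25.3333 [570.2   1.2 120.8] [-1.58   0.014 -1.402] [-0.6  1.3 -0.4] 47.7
[[[0.41, 0.26, 0.07, 0.11, 0.02, -0.16], [0, 0.31, 0, 0, 0, 0], [0, 0.31, 0, 0, 0, 0], [0, 0.31, 0, 0, 0, 0], [0, 0.31, 0, 0, 0, 0]]]
```

{"api": "apply_moves", "payload": {"commands": [[[0.4,0,0.08,0.1,0,-0.16],[0.05,0.25,0,0,0,0],[0,0,0,0,0,0]]]}}

```text
clock: 25.58
eef_pos: [577.2, -14.2, 109.8]
tool_rot: [-1.571, -0.0, -1.397]
force: [-0.5, 0.3, -0.3]
width: 48.1
```

```bash
python3 plan.py '[[575.5,-14.4,60,-1.404,15]]'
```

```text
25.5833 [577.2 -14.2 109.8] [-1.571 -0.    -1.397] [-0.5  0.3 -0.3] 48.1
[[[0, 0.31, -0.01, 0, 0.02, 0], [0, 0.31, -0.01, 0, 0.02, 0], [0, 0.31, -0.01, 0, 0.02, 0], [0, 0.31, -0.01, 0, 0.02, 0]]]
```

{"api": "apply_moves", "payload": {"commands": [[[0.02,0.33,-0.04,0,0,0],[0.03,0.33,-0.02,0,0,0],[0.03,0.33,-0.02,0,0,0],[0.02,0.25,-0.02,0,0,0],[0,0,0,0,0,0]]]}}

```text
clock: 26.0
eef_pos: [578.5, -20.3, 62.1]
tool_rot: [-1.561, -0.002, -1.398]
force: [-0.1, -0.1, 0.2]
width: 48.2
```

```bash
python3 plan.py '[[575.5,-14.4,60,-1.404,15]]'
```

```text
26.0 [578.5 -20.3  62.1] [-1.561 -0.002 -1.398] [-0.1 -0.1  0.2] 48.2
[[[-0.16, 0.05, -0.05, -0.11, 0.07, 0.03]]]
```

{"api": "apply_moves", "payload": {"commands": [[[-0.16,0.05,-0.05,-0.11,0,0.03],[0,0,0,0,0,0],[0,0,0,0,0,0],[0,0,0,0,0,0],[0,0,0,0,0,0],[0,0,0,0,0,0]]], "claw": 15}}

```text
clock: 26.5
eef_pos: [575.9, -14.5, 61.2]
tool_rot: [-1.57, -0.001, -1.399]
force: [0.0, -0.3, -4.3]
width: 21.6
```

{"api": "apply_moves", "payload": {"commands": [[[0.12,0,-0.07,0,0,0],[0.16,0,-0.08,0,0,0],[0.16,0,-0.08,0,0,0],[0.16,0,-0.08,0,0,0],[0.16,0,-0.08,0,0,0],[0.16,0,-0.08,0,0,0],[0.16,0,-0.08,0,0,0],[0,0,0,0,0,0]]]}}

```text
clock: 27.17
eef_pos: [564.4, -56.9, 61.1]
tool_rot: [-1.562, 0.008, -1.395]
force: [0.6, 0.3, -4.6]
width: 22.2
```

Run:
```python
from both import *
s=st()['eef_pos'];c=np.array([581.07,134.5])+s[:2]-[575.5,-14.4]; print(c)
d,tp,Tp=run('w19.png'); m=mark(d,Tp,c,27,'cr'); q=mark(d,Tp,c+[-18.78,-59.7],19,'sq'); print(q-m)
```

```text
[570.00298728  91.98040172]
27.2167 [564.4 -56.9  61.2] [-1.563  0.007 -1.395] [ 0.2 -1.6 -4.6] 21.7
tip [ 84.5 208.5] [562.68  74.01  86.  ]
cr [ 71.6 186.6] [7, 6, 43, 43, 757] [569.75  91.56  74.  ] need [ -7.07 -17.55  12.  ] tool x,z 15.96 -9.93
sq [168.8 233. ] [4, 3, 34, 35, 698] [550.68  31.81  74.  ] need [12.  42.2 12. ] tool x,z -39.53 19.3
[-19.06392414 -59.75083683   0.        ]
```

{"api": "apply_moves", "payload": {"commands": [[[0.12,0,-0.07,0,0,0],[0.12,0,-0.07,0,0,0],[0.1,0,-0.06,0,0,0],[0.05,0,-0.04,0,0,0],[0,0,0,0,0,0],[0,0,0,0,0,0]]]}}

```text
clock: 27.72
eef_pos: [558.1, -73.8, 61.1]
tool_rot: [-1.561, 0.009, -1.394]
force: [1.7, 2.5, -4.9]
width: 22.0
```

```bash
cat > cr.py <<'E'
import sys
from both import *
s=st()['eef_pos'];c=np.array([569.75,91.56])+s[:2]-[564.4,-56.9]
d,tp,Tp=run(sys.argv[1]+'w.png'); m=mark(d,Tp,c,27,'cr'); q=mark(d,Tp,c+[-18.78,-59.7],19,'sq')
e=np.array([562.5,74.15])-q[:2]-[18.85,59.72]; print('cross by square need',e,'tool x,z',e@[.17,-.985],e@[.985,.17])
d=shot('side',sys.argv[1]+'s.png'); g=cv2.cvtColor(d['image'],cv2.COLOR_RGB2HSV)[:,:,1]
x,y=np.round(proj(d,[*c,74])[0]).astype(int)
for v in range(y-10,y+7): print(v,x-11,' '.join('%3d'%a for a in g[v,x-11:x+12]))
E
python3 cr.py a
```

```text
27.7667 [558.1 -73.8  61.1] [-1.561  0.009 -1.394] [ 1.8  2.1 -4. ] 22.0
tip [ 55.3 192.8] [562.29  73.87  86.  ]
cr [ 72.5 186.5] [7, 5, 42, 46, 758] [563.23  74.32  74.  ] need [-0.94 -0.45 12.  ] tool x,z 0.17 -0.89
sq [169.  232.8] [3, 3, 34, 35, 698] [544.31  14.91  74.  ] need [17.98 58.96 12.  ] tool x,z -54.97 28.2
cross by square need [-0.65869142 -0.48434917] tool x,z 0.365106393194279 -0.731150404382394
203 314   6  15  20  11  57 124 136 137 117  38   5  17  26  21  21  35  34  36  22  22  26  26  38
204 314   2   1  13  18  15  73 110  94  68  10   2  17  20  14  29  42  27  16  27  23  38  31  24
205 314   3   2   6  16  12  10   6   6   7   6   6   9  33  35  41  21  36  45  40  43  22  34  33
206 314   4   6  19  23   4   1   1   1   2  10  10  16  37  16  27  32  32  43  27  40  45  33  38
207 314  40  31  54  47  26  26  26  23  17  54  10  12  31  26  35  29  33  33  35  31  27  54  20
208 314  99 106 105 106 105 102  98  96  94  96  54  70  27  22  32  26  37  37  28  26  35  12  23
209 314 100 100 103 108 105 100  97  99 105 100  97 107  36  31  44  24  38  41  2
[... 317 characters left out ...]

213 314 118 114 118 118 115 115 120 116 135 143 136 142 118  51  30  32  22  41  30  16  28  31  27
214 314 117 114 118 117 113 106 122 131 145 130 114 123 126  35  32  29  47  55  21  21  22  28  39
215 314 119 115 113 101 102 102 111 120 119 115  95 101 115  92  38  30  41  27  39  17  33  33  52
216 314 113 113 104 104 100 100  98  96  98  95  99  99 104 100  31  47  43  32  22  36  21  41  13
217 314 102  98 100 103 104  99  98  99  98 100  98  95 104 106  31  25  34  41  33  53  22  27  17
218 314 100 101  99  99 102 101  99  97  97  96  99  94 101 114  50  29  31  23  49  28  16  31  16
219 314 102  99  98 102 101 102  99 100  99  96  95  96  96 110  21  46  26  32  42  29  21  45  28
```

{"api": "apply_moves", "payload": {"commands": [[[0.01,0,-0.03,0,0,0],[0,0,0,0,0,0]]]}}

```text
clock: 27.98
eef_pos: [557.0, -74.1, 61.1]
tool_rot: [-1.561, 0.009, -1.393]
force: [1.4, 1.8, -2.8]
width: 21.9
```

```bash
python3 cr.py b | head -5
```

```text
28.0333 [557.  -74.1  61.1] [-1.561  0.009 -1.393] [ 1.9  2.9 -4. ] 21.8
tip [ 54.3 190.8] [562.2   74.02  86.  ]
cr [ 72.4 186.5] [8, 5, 41, 46, 763] [562.07  74.04  74.  ] need [ 0.13 -0.02 12.  ] tool x,z -0.06 0.24
sq [168.9 232.7] [3, 3, 34, 34, 702] [543.26  14.62  74.  ] need [18.94 59.39 12.  ] tool x,z -55.21 29.27
cross by square need [ 0.38939386 -0.19458449] tool x,z 0.2578626748979985 0.35047358927710076
```

The cross is within 0.4 mm of the pointer. I release, lift and check it.

{"api": "apply_moves", "payload": {"commands": [[[0,0,0,0,0,0],[0,0,0,0,0,0],[0,0,0,0,0,0],[0,0,0,0,0,0]]], "claw": 48}}

```text
clock: 28.42
eef_pos: [556.0, -77.5, 62.3]
tool_rot: [-1.562, 0.005, -1.393]
force: [-0.0, -0.1, -0.1]
width: 48.2
```

{"api": "apply_moves", "payload": {"commands": [[[0,-0.3,0,0,0,0],[0,-0.5,0,0,0,0],[0,-0.7,0,0,0,0],[0,-0.8,0,0,0,0],[0,-0.8,0,0,0,0],[0,-0.8,0,0,0,0],[0,0,0,0,0,0]]]}}

```text
clock: 29.0
eef_pos: [552.4, -82.8, 229.2]
tool_rot: [-1.567, 0.002, -1.399]
force: [1.6, -0.7, 0.1]
width: 48.3
```

```bash
python3 - <<'E'
from both import *
d=shot('wrist','w20.png'); m=atz(d,dark(d,proj(d,[543.3,14.7,74])[0],17)[0],74)[0]; print('sq',m,'cross',m+[18.85,59.72,0])
d=shot('side','s20.png'); g=cv2.cvtColor(d['image'],cv2.COLOR_RGB2HSV)[:,:,1]
for v in range(205,219): print(v,315,' '.join('%3d'%a for a in g[v,315:335]))
E
python3 plan.py '[[561,74,215,-1.404,20]]'
```

```text
sq [543.17312572  14.44546013  74.        ] cross [562.02312572  74.16546013  74.        ]
205 315   4  12  16  15   8   7   7   7   5   9  10   6   9   8   6   2   1  18 141 140
206 315   3   7   8   3   1   1   1   2   8   7   6   3   5   4   3   1   1   2  52 139
207 315  29  28  27  26  23   9   9  15  38  10   6   1   1   1   2   2   1   2   4  54
208 315 100 106 105 103  98  98  97  91  79  54  49  22   7   5   1   2   2   1   2   4
209 315 101 108 104 103 101 101 110 102 102  94  93  92  72  65  21   6   1   2   1   1
210 315  98 107 104 103 105 119 130 124 108 101 102 114 118 129  99  60  24  10   2   1
211 315 112 113 103 103 104 121 133 141 129 117 123 142 137 135 111  95 103  89  33   5
212 315 117 118 114 115 113 114 123 136 139 145 149 142 129 109  94  95 100 100  91  56
213 315 117 116 115 117 116 121 118 139 144 137 139 142 129 110  92  94  99  99  95  87
214 315 116 119 117 115 108 129 132 139 128 116 126 138 143 129 101  93  98 101  94  89
215 315 116 113 103 100 104 122 126 120 109  98 103 120 122 120 102  96  99  99  95  88
216 315 113 101 102 100  97  99 107  96  96  97  98 102 105  96  94  95  99  97  95  90
217 315 100  99 101 103 100 101  99  98  94  94  94  95  94  94  91  93  95  99  94  85
218 315 103 101 100 102 100 100  98  95  97  95  97  98  96  98  92  94  92  95  92  88
29.1 [550.  -81.1 224.6] [-1.573  0.005 -1.399] [ 0.3  0.5 -1. ] 47.8
[[[-0.47, 0.03, 0.12, 0.02, 0.01, -0.06], [-0.47, 0.03, 0.12, 0, 0.01, 0], [-0.47, 0.03, 0.12, 0, 0.01, 0], [-0.47, 0.03, 0.12, 0, 0.01, 0], [-0.47, 0.03, 0.12, 0, 0.01, 0], [-0.47, 0.03, 0.12, 0, 0.01, 0], [-0.47, 0.03, 0.12, 0, 0.01, 0], [-0.47, 0.03, 0.11, 0, 0.01, 0]]]
```

{"api": "apply_moves", "payload": {"commands": [[[-0.47,0,0.12,0.02,0,0],[-0.47,0,0.12,0,0,0],[-0.47,0,0.12,0,0,0],[-0.47,0,0.12,0,0,0],[-0.47,0,0.12,0,0,0],[-0.47,0,0.12,0,0,0],[-0.47,0,0.12,0,0,0],[-0.4,0,0.11,0,0,0]]], "claw": 0}}

```text
clock: 29.77
eef_pos: [554.4, 71.6, 217.9]
tool_rot: [-1.588, 0.005, -1.412]
force: [-0.5, -0.6, -0.6]
width: -0.1
```

{"api": "apply_moves", "payload": {"commands": [[[0,0,0,0,0,0]]]}}

```text
clock: 29.85
eef_pos: [553.4, 76.1, 216.0]
tool_rot: [-1.592, 0.008, -1.406]
force: [0.2, 0.4, -0.4]
width: 0.0
```

```bash
python3 plan.py '[[561,74,190,-1.404,20]]'
```

```text
29.85 [553.4  76.1 216. ] [-1.592  0.008 -1.406] [ 0.2  0.4 -0.4] 0.0
[[[0.04, 0.32, 0.1, 0.24, -0.01, -0.09], [0.04, 0.33, 0.09, 0, -0.01, 0]]]
```

{"api": "apply_moves", "payload": {"commands": [[[0.04,0.3,0.12,0.24,0,-0.09],[0.02,0.3,0.08,0,0,0],[0,0.1,0,0,0,0]]]}}

```text
clock: 30.1
eef_pos: [559.9, 74.8, 184.8]
tool_rot: [-1.574, -0.002, -1.404]
force: [-0.2, -0.5, -0.2]
width: 0.3
```

{"api": "apply_moves", "payload": {"commands": [[[0,0.12,0,0,0,0],[0,0.1,0,0,0,0]]]}}

```text
clock: 30.27
eef_pos: [558.6, 72.8, 174.1]
tool_rot: [-1.578, -0.002, -1.407]
force: [0.3, -0.5, -0.2]
width: 0.4
```

{"api": "apply_moves", "payload": {"commands": [[[-0.02,0.08,0.03,0,0,0],[0,0.08,0,0,0,0]]]}}

```text
clock: 30.43
eef_pos: [558.9, 72.6, 167.1]
tool_rot: [-1.58, -0.001, -1.409]
force: [-0.3, 3.1, 3.9]
width: -0.0
```

{"api": "apply_moves", "payload": {"commands": [[[0,0.08,0.01,0,0,0],[0,0.08,0,0,0,0]]]}}

```text
clock: 30.6
eef_pos: [559.0, 72.7, 161.2]
tool_rot: [-1.581, 0.001, -1.41]
force: [-4.6, 0.6, 23.2]
width: -0.1
```

{"api": "apply_moves", "payload": {"commands": [[[0,0.08,0.01,0,0,0],[0,0.05,0,0,0,0]]]}}

```text
clock: 30.77
eef_pos: [559.1, 72.9, 161.5]
tool_rot: [-1.58, 0.006, -1.41]
force: [-5.9, 1.2, 12.8]
width: -0.2
```

{"api": "apply_moves", "payload": {"commands": [[[0,-0.3,0,0,0,0],[0,-0.5,0,0,0,0],[0,-0.7,0,0,0,0],[0,-0.7,0,0,0,0],[0,-0.3,0,0,0,0],[0,0,0,0,0,0]]]}}

```text
clock: 31.27
eef_pos: [561.8, 70.1, 267.3]
tool_rot: [-1.575, 0.005, -1.413]
force: [0.5, -0.5, -0.5]
width: 0.5
```

Run:
```python
from both import *
print(st()['eef_pos'].round(1),st()['force'].round(1))
d=shot('side','s21.png'); g=cv2.cvtColor(d['image'],cv2.COLOR_RGB2HSV)[:,:,1]
for v in range(202,217): print(v,315,' '.join('%3d'%a for a in g[v,315:335]))
b=load('s20.png')['image'].astype(int); print('side view change around jig',np.abs(d['image'].astype(int)-b)[200:260,270:395].max(2).mean())
a=cv2.imread('pics/s21.png'); cv2.imwrite('pics/m21.png',cv2.resize(a[120:345,220:440],(780,600)[:2],interpolation=2))
```

```text
[561.8  70.1 267.3] [ 0.5 -0.5 -0.5]
202 315  12  14  34 113 137 122  87  47  13   8   8  31  61  71  89 114 139 139 138 138
203 315  18   9  16  59 123 139 142 112  39   8   7  38  39  23  17  27 117 138 138 140
204 315  15  20  11  13  74 113  94  72  10   6   3   8   7   7   3   3  19 118 136 137
205 315   6  11  11  13   8   7   5   7   8   6   7   8   9   7   6   3   2  19 140 139
206 315   3   6   7   4   1   1   1   3   4   7   8   3   7   4   3   2   2   3  55 139
207 315  31  30  28  28  24  10  13  17  39   7   5   1   2   2   1   1   2   1   5  57
208 315 103 104 105 105 100  99 100  93  82  56  55  23   9   5   1   2   2   2   2   5
209 315 101 105 105 104 103 103 112 103 100  99  96  97  77  68  22   6   2   2   2   2
210 315 101 105 108 106 106 122 132 127 111 105 103 117 118 122 102  62  26  12   2   2
211 315 114 115 108 105 106 121 136 145 133 118 123 133 136 134 111 100 104  91  34   6
212 315 115 116 115 114 113 112 124 142 150 141 150 137 131 112  95  97 103 103  94  58
213 315 114 117 113 118 118 123 121 143 146 139 140 142 129 109  94  95  99 103  97  91
214 315 118 118 117 116 109 133 134 137 130 116 125 132 142 131 103  97 101 102  94  91
215 315 119 116 108 106 106 123 124 119 113 103 105 118 123 119 104  96 104 105  97  91
216 315 114 102 106 100 102 102 108  98  98  99  98 103 105 100  95  99  98 101  96  91
side view change around jig 3.206
```

View pics/m21.png

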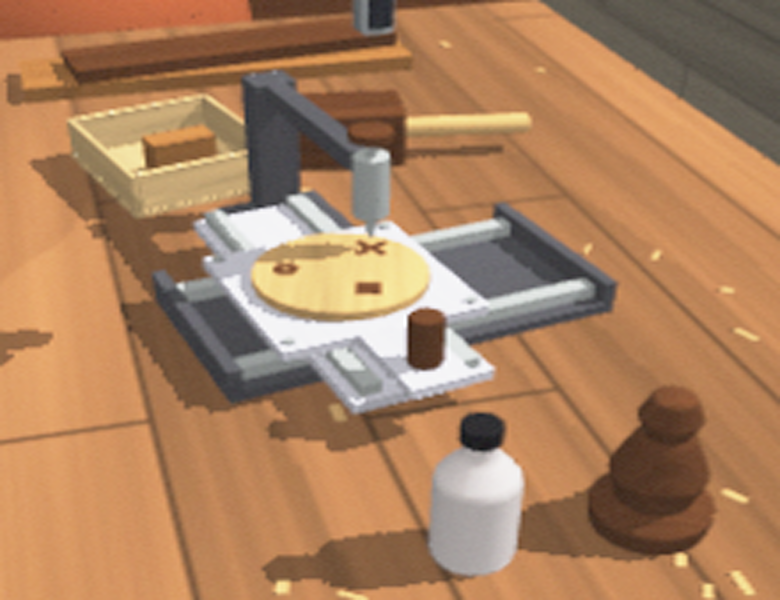

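The cross sits right under the raised needle at (371,243). The offcut is in the box, the glue, figure and mallet are untouched, and the gripper is clear. I'm handing in.

```bash
python3 -c "
from h import *
finish_job()"
```

```text
the job is handed in; nothing more can be done
```

The job is handed in at about 31 s. The offcut is in the scrap box. The square and then the cross were pricked, and the cross was left under the raised pointer with the gripper well clear. `finish_job` gave no verdict.

- **Pricking:** each time I pressed the cap down to its stop, 24 N at the square and 23 N at the cross. After each one the side view showed the pointer back up and the carriage unmoved. No other prick was made.
- **Alignment:** before pricking, the wrist camera put the square about 0.5 mm or less from the pointer and the cross within about 0.5 mm. The side camera agreed to about 1 mm in x. In the jig's y direction its automatic reading for the square was about 3 mm off. I put that down to shadows on the wood and did not act on it.
- **Fingertip height:** the fingertips are about 25 mm above the reported TCP. Because of that, the first grasp of the offcut missed and the first press at the square never reached the cap. Neither disturbed anything. I regripped the knob, re-aligned the square by about 2 mm, and pressed the cap until the force showed contact.
- **Last check:** the final picture showed the offcut in the box, and the glue bottle, figure and mallet standing where they were.

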